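# Aim the beam selector, then open the shutter

## Task

With a fingertip, push the orange arm of the beam selector round until its red tip points at the middle of the detector with the green cap. Only once it is aimed, push the yellow knob of the light source's shutter lever from the red dot right over to its open stop at the green dot. Leave the detectors and the other loose things standing where they are.

Things in the scene. Friction and masses are not known exactly. Their poses are not given: they have to be found in the camera images.
- selector_axis (a point): point on the upright turning axis of the beam selector (fixed dark round foot 136 mm across, 14 mm high, with an aluminium column and a small mirror block on the hub, top 99 mm above the bench), at the arm's mid-height, 66.5 mm above the bench. It turns with the arm: its x axis points out along the arm to the red tip, z up
- selector_tip (a point): the red pointed end of the selector's orange arm, 144 mm from the axis. The arm is a level bar 14 mm wide, from 59 to 74 mm above the bench, free on both sides and below over all its length outside the foot; its straight side runs from the hub (24 mm radius) out to 130 mm from the axis
- selector_arm (a joint): angle of the selector's arm, rad; grows anticlockwise seen from above; stops at -1.25 and 1.25; 0 is the middle of the selector's travel. It turns with light friction (about 1.3 N at 100 mm from the axis) and stays where it is left
- det_green: post-mounted light detector: round dark foot 48 mm across and 14 mm high, thin steel post, black head 39 mm across, green cap on top and green band round the head; 94 mm high, loose, about 0.3 kg. Stands about 190 mm from the selector's axis. Origin: centre of its underside. The one to aim at
- det_blue: post-mounted light detector: round dark foot 48 mm across and 14 mm high, thin steel post, black head 39 mm across, blue cap on top and blue band round the head; 94 mm high, loose, about 0.3 kg. Stands about 190 mm from the selector's axis. Origin: centre of its underside. 
- det_yellow: post-mounted light detector: round dark foot 48 mm across and 14 mm high, thin steel post, black head 39 mm across, yellow cap on top and yellow band round the head; 94 mm high, loose, about 0.3 kg. Stands about 190 mm from the selector's axis. Origin: centre of its underside. 
- det_white: post-mounted light detector: round dark foot 48 mm across and 14 mm high, thin steel post, black head 39 mm across, white cap on top and white band round the head; 94 mm high, loose, about 0.3 kg. Stands about 190 mm from the selector's axis. Origin: centre of its underside. 
- shutter_lever (a joint): angle of the shutter lever on top of the light source, rad: 0 shut (lever at the red dot), 1.4 fully open (stop, lever at the green dot); opens anticlockwise seen from above. Light friction (about 1 N at the knob), stays where it is left
- lever_pivot (a point): point on the upright axis of the shutter lever, 78 mm above the bench. The light source is a fixed white box 130 x 110 mm and 50 mm high, which stands left or right of the selector; the pivot lies on its top
- lever_knob (a point): centre of the yellow upright round knob at the end of the shutter lever: 14 mm across, 28 mm high, from 64 to 92 mm above the bench, 52 mm from the pivot
- glue_bottle: small white glue bottle with nozzle, 32 mm across, 89 mm high, loose; origin: centre of its underside. Bystander
- lens_tube: black lens tube standing on end, 40 mm across, 45 mm high, loose; origin: centre of its underside. Bystander
- screwdriver: screwdriver lying on the bench, 170 mm long, about 30 mm high at most, loose; handle to its -x. Bystander
- carton: small cardboard carton 80 x 60 x 45 mm, loose; origin: centre of its underside. Bystander
- parts_tray: fixed blue parts tray 140 x 100 x 35 mm, on the other side of the selector from the light source; origin: centre of its underside. Bystander
Not all that is in view belongs to the job. Leave any pink or turquoise look-alike of the part that bears shutter_lever alone.

How it is judged:
On the way, in this order (a step that is already met when the one before it is completed fails the run):
1. the arm points at the green-capped detector while the shutter is still shut (y of det_green in the frame of selector_axis between -0.016 and 0.016 m and x of det_green in the frame of selector_axis above 0.1 m and value of joint shutter_lever below 0.4 rad), for 0.3 s.
2. the shutter lever is at its open stop with the arm still aimed (y of det_green in the frame of selector_axis between -0.016 and 0.016 m and x of det_green in the frame of selector_axis above 0.1 m and value of joint shutter_lever above 1.25 rad), for 0.2 s.
At the end, for the whole second after the job is handed in: The line of the arm passes within 16 mm of the axis of the green-capped detector (about 5 degrees) and is at rest, the shutter lever is past 1.25 rad of its 1.4, all detectors stand upright within 15 mm of where they were, and the other loose things are within 30 mm of where they were (all of step 2 and velocity of joint selector_arm between -0.05 and 0.05 rad/s and distance of each of det_green, det_blue, det_yellow, det_white from where it was at the start of the episode below 0.015 m and angle between each of det_green, det_blue, det_yellow, det_white's own z axis and vertical below 0.15 rad and distance of each of glue_bottle, lens_tube, screwdriver, carton from where it was at the start of the episode below 0.03 m); the robot touches nothing.
It fails at once if the shutter is opened while the arm is not aimed at the green-capped detector (value of joint shutter_lever above 0.5 rad and not (y of det_green in the frame of selector_axis between -0.016 and 0.016 m and x of det_green in the frame of selector_axis above 0.1 m)).
It fails at once if a detector is moved more than 15 mm, lifted or tipped (distance of any of det_green, det_blue, det_yellow, det_white from where it was at the start of the episode above 0.015 m or angle between any of det_green, det_blue, det_yellow, det_white's own z axis and vertical above 0.3 rad).
It fails at once if another loose thing is moved more than 30 mm, lifted or carried (distance of any of glue_bottle, lens_tube, screwdriver, carton from where it was at the start of the episode above 0.03 m).
It also fails if it takes over 61 s, if anything falls off the work surface, if the arm or the gripper's body presses on something with over 40 N, if the wrist force passes 120 N, or if a joint passes its speed limit or range.

## Robot

A 6-joint arm with a two-finger parallel gripper is mounted at the origin on the work surface. World frame = base frame: x ahead of the robot, y to its left, z up, the work surface at z = 0. Lengths are in m, angles in rad, forces in N, time in s.
With the tool pointing down it reaches from about 0.3 to 0.85 m from the base axis. Payload 5.4 kg.
Tool frame: the origin (TCP) lies at the very end of the fingers, on their centre line; the grasp point (between the pads) lies 19 mm behind it (robot.grip_point_offset is the distance from the TCP to the grasp point, in m); z points along the fingers, y is the direction in which the jaws open and shut (so a half turn about z gives the same grasp; the last joint's range is limited). The gripper opens to 85 mm and grips with 20 to 120 N. Pads are 22 mm wide; open, the fingers measure 114 mm over their backs; the gripper's body (76 mm by 85 mm) begins 54 mm behind the grasp point. The pads swing forward as they close: fully open they stand 13 mm farther back than shut.
Start: joints at [1.059, 0.158, 1.597, -0, 1.386, -0.21], TCP at [0.171, 0.549, 0.209] pointing down, gripper open.
Joint ranges: [-2.91, 2.91], [-0.94, 2.29], [0.18, 2.7], [-1.29, 4.43], [0.17, 2.64], [-3, 3]. Speed limits (rad/s): [2.57, 2.57, 3.14, 3.14, 3.14, 3.14].

## Interface

Orientations are given as a rotation vector (axis times angle).
In Python, from rig import robot gives the robot as it stands. The module is installed in compiled form; this text tells all that it offers.
- The arm moves only by the tool move_arm, never from a script. Its argument "targets" is a list of rows, each a list of 6 numbers: the shift along the tool's x, y, z as a fraction of full scale, then the turn, a rotation vector about the tool's x, y, z as a fraction of full scale. In form: [[dx, dy, dz, rx, ry, rz], ...]. A call has 1 to 10 rows; each row shifts and turns the pose as measured when the row begins, along the tool's axes as they then stand; what a row does not reach is not made up. Full scale, the value 1, is 15 cm for a shift and 0.5 rad for a turn. A row lasts 1/8 s, in which the tool goes at most 62.5 mm and 10.7 degrees, less where a joint would pass 70% of its speed; a pose out of reach is approached as far as the arm can. A call with a number of a shift or a turn outside -1 to 1 is refused whole. A call with a gripper value outside its range is refused whole. "fingers" is the gripper's target within -1 to 1 (fully open at 1, half-way at 0, shut at -1), set as the call begins (left out, the last holds). The fingers move at their own pace and stop on an object; "squeeze" is the grip in N (left out, the last holds). Time passes only in rows, so rows that do not move let the fingers close. It gives the time, the measured TCP pose, the force and the opening at its end, in the units of the state.
- robot.observe(): the state, without advancing time (a new reading comes with each control period).
- robot.read_camera(name): name is "scene" or "top" or "wrist"; returns the picture (480x640x3 uint8, red, green, blue); there is no depth.
- robot.calibration(name): a dict with "fx", "fy", "cx", "cy" (pixels), "position" and "attitude" of the camera in the world. Camera axes: x right, y down, z forward; pixel columns grow to the right and rows downward; lengths in m; the calibration is good to about 2 mm. The wrist camera is an equidistant fisheye: a pixel r from the principal point sees the ray r / f radians off the axis. A picture is of the moment at which its call begins: read the wrist's pose just before it. calibration takes no time and is no camera call; for the wrist camera it gives the pose at the moment of the call.
- robot.hand_in(): hands the job in, once; it reports no verdict.
The state is a dict: "clock": time; "joint_positions": joint angles; "dq": joint speeds; "joint_torque": joint torques, N m; "eef_pos": TCP position; "tcp_rot": TCP orientation; "contact_force": force on the tool from outside, world axes, zero at the start; "ft_torque": the same for the moment, N m; "finger_gap": finger opening in m.
Only numpy, scipy, OpenCV 4.12 (cv2) and the standard library are available. Lean on these libraries where they do the work, as an engineer would, in place of code of your own. Each camera call takes 0.05 s, during which the arm holds its last target.

## Working session

There is one attempt and no reset: what is moved stays moved. The work goes in short steps, Python scripts to look and compute and a tool call to move; the robot and the scene stay as the last step left them, time stands still between calls to the robot, and variables do not carry over. Pictures are saved under pics/ and viewed, and the job is handed in when it is done.

Besides the shell and the picture viewer there is one more tool, called after ">>>" as a command line: name --pt "numbers of a row" for each row, then --argument value for the rest. move_arm: Moves the arm, as the interface text tells. Shift numbers are shares of 15 cm and turn numbers shares of 0.5 rad, none past 1 either way. Its arguments: {"type":"object","properties":{"targets":{"type":"array"},"fingers":{"type":"number"},"squeeze":{"type":"number"}},"required":["targets"]}

```bash
mkdir -p pics; python3 - <<'E'
from rig import robot
import cv2
s=robot.observe(); print(s)
for n in ("scene","top","wrist"):
    c=robot.calibration(n); print(n,c)
    im=robot.read_camera(n); cv2.imwrite(f"pics/{n}0.png",im[:,:,::-1])
E
```

```text
{'clock': 0.0, 'joint_positions': array([ 1.05888144e+00,  1.59089824e-01,  1.59822172e+00,  8.09943375e-06,
        1.38622280e+00, -2.10134619e-01]), 'dq': array([-8.20854877e-05, -8.26589477e-04,  3.64116569e-04,  2.36519612e-04,
       -7.80237596e-04,  6.29479796e-04]), 'joint_torque': array([-1.15368297e-03, -3.96003020e+01, -3.31430912e+01, -3.56663868e-04,
        8.55159567e-03,  3.19152900e-05]), 'eef_pos': array([0.17061513, 0.5484283 , 0.20819931]), 'tcp_rot': array([-4.72136490e-01, -3.10520976e+00,  2.84834837e-03]), 'contact_force': array([-0.41048148, -0.168415  , -0.32040447]), 'ft_torque': array([-0.06595481, -0.03045658, -0.03267716]), 'finger_gap': 0.08519717583998682}
scene {'fx': 565.6642195169426, 'fy': 565.6642195169426, 'cx': 321.1500743037061, 'cy': 236.84156218957224, 'position': array([1.45531444, 0.19726642, 1.03015105]), 'attitude': array([-1.45104195, -2.05483462,  0.87408111])}
top {'fx': 471.110310874302, 'fy': 471.110310874302, 'cx': 323.87822116154337, 'cy': 240.59907629396452, 'position': array([ 0.41052565, -0.10286324,  1.36487135]), 'attitude': array([-2.18315136,  2.20928113, -0.09448934])}
wrist {'fx': 371.64829954431775, 'fy': 371.64829954431775, 'cx': 317.38577567723854, 'cy': 242.52283475297213, 'position': array([0.09575587, 0.57335837, 0.37292323]), 'attitude': array([2.31620795, 1.70631385, 0.26667913])}
```

View pics/top0.png

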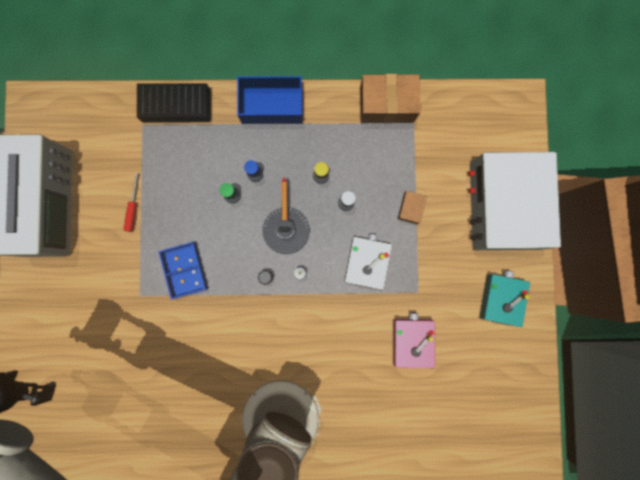

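View pics/scene0.png

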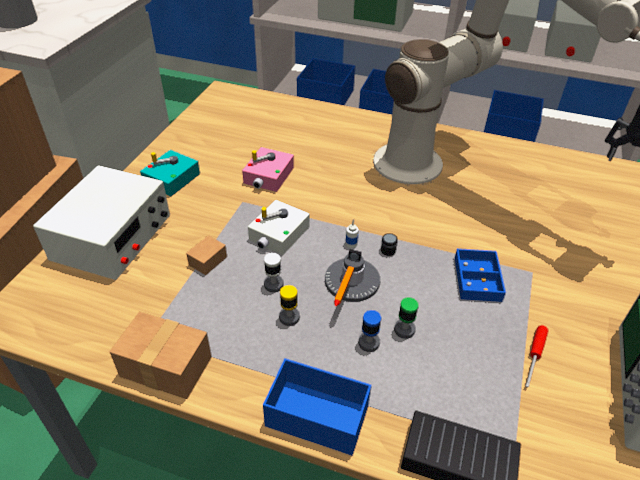

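The top view shows the selector at (286,230) with its orange arm up to (284,180). The detectors are green (228,190), blue (252,168), yellow (321,169) and white (347,199). The real white light source is at (369,262), with look-alikes in pink (415,343) and turquoise (507,300). Next I'll enlarge these crops.

```bash
python3 - <<'E'
import cv2
im=cv2.imread("pics/top0.png")
a=im[150:300,200:400]; cv2.imwrite("pics/c1.png",cv2.resize(a,None,fx=4,fy=4,interpolation=cv2.INTER_CUBIC))
a=im[225:300,340:440]; cv2.imwrite("pics/c2.png",cv2.resize(a,None,fx=8,fy=8,interpolation=cv2.INTER_CUBIC))
im=cv2.imread("pics/scene0.png")
a=im[190:350,230:430]; cv2.imwrite("pics/c3.png",cv2.resize(a,None,fx=3.75,fy=3.75,interpolation=cv2.INTER_CUBIC))
E
```

```text
(no output)
```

View pics/c1.png

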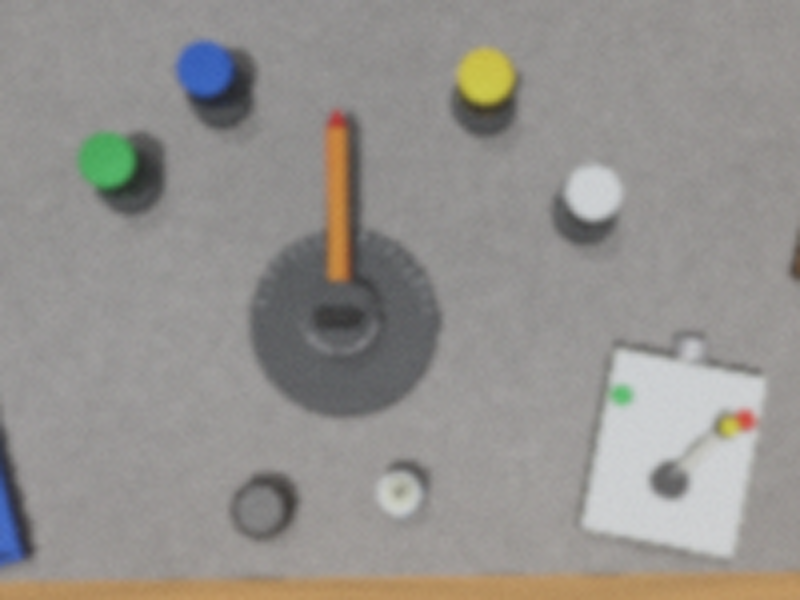

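View pics/c2.png

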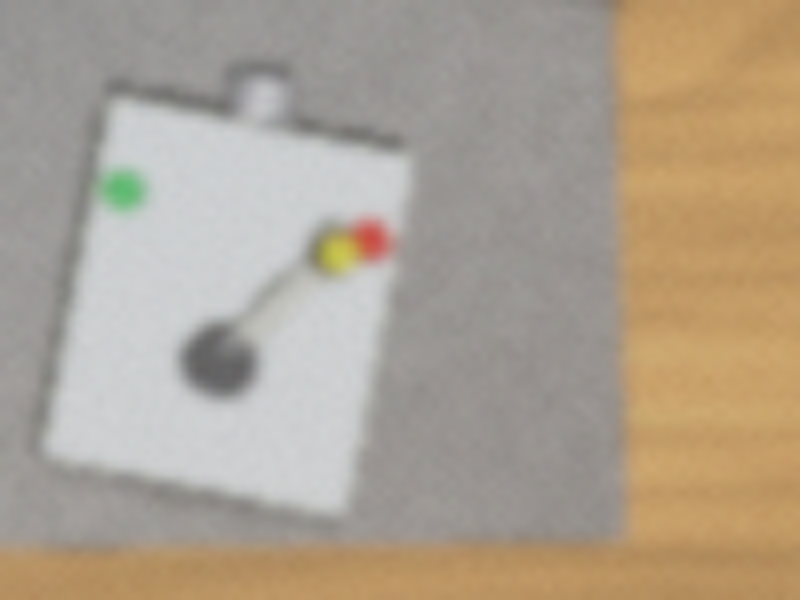

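View pics/c3.png

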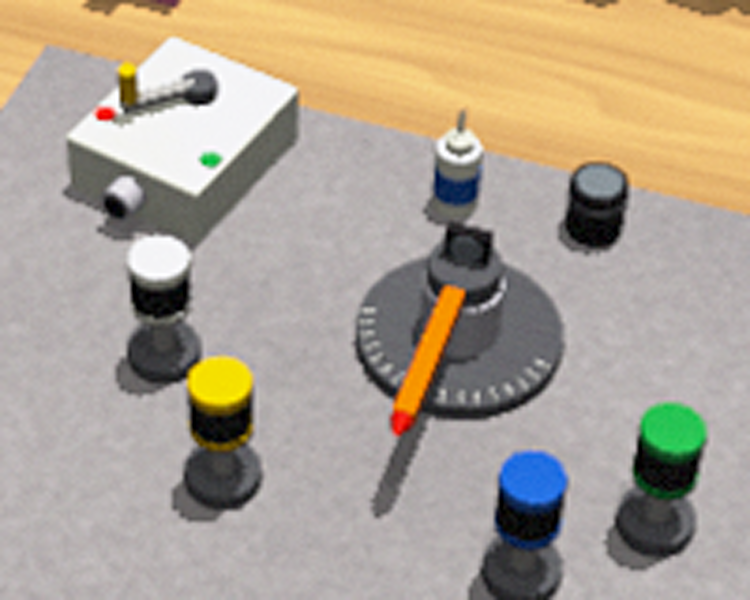

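```bash
cat > h.py <<'E'
import numpy as np
from scipy.spatial.transform import Rotation as R
def ray(c,u,v):
    d=np.array([(u-c['cx'])/c['fx'],(v-c['cy'])/c['fy'],1.]); return R.from_rotvec(c['attitude']).apply(d)
def at(c,u,v,z):
    d=ray(c,u,v); p=c['position']; return p+d*(z-p[2])/d[2]
def crop(X,Y,s,u0,v0): return (X+.5)/s-.5+u0,(Y+.5)/s-.5+v0
E
python3 - <<'E'
from h import *
from rig import robot
c=robot.calibration("top"); s=robot.calibration("scene")
f=lambda X,Y,z:at(c,*crop(X,Y,4,200,150),z)
g=lambda X,Y,z:at(s,*crop(X,Y,3.75,230,190),z)
P={}
for n,X,Y,z,Xs,Ys in [("foot",345,322,.014,460,330),("tip",336,113,.0665,398,425),("green",107,160,.094,672,428),("blue",205,70,.094,533,480),("yellow",486,77,.094,221,383),("white",593,193,.094,159,258),
  ("pivot",670,480,.078,200,84),("knob",729,426,.092,127,68),("gdot",621,395,.05,210,160),("rdot",745,420,.05,105,114),("bottle",400,487,.07,460,140),("tube",261,506,.045,600,175)]:
    P[n]=f(X,Y,z); print(n,P[n].round(4),g(Xs,Ys,z).round(4))
F=P["foot"]
for n in ("tip","green","blue","yellow","white"):
    d=P[n]-F; print(n,np.hypot(*d[:2]).round(4),np.degrees(np.arctan2(d[1],d[0])).round(2))
d=P["knob"]-P["pivot"];print(np.hypot(*d[:2]),np.arctan2(d[1],d[0]))
d=P["gdot"]-P["pivot"];print(np.hypot(*d[:2]),np.arctan2(d[1],d[0]))
d=P["rdot"]-P["pivot"];print(np.hypot(*d[:2]),np.arctan2(d[1],d[0]))
E
```

```text
foot [ 0.5327 -0.02    0.014 ] [ 0.5376 -0.0211  0.014 ]
tip [ 0.674  -0.018   0.0665] [ 0.6706 -0.0222  0.0665]
green [0.6375 0.1355 0.094 ] [0.6413 0.1329 0.094 ]
blue [0.6988 0.0691 0.094 ] [0.7053 0.0677 0.094 ]
yellow [ 0.6924 -0.1223  0.094 ] [ 0.698 -0.123  0.094]
white [ 0.6118 -0.1942  0.094 ] [ 0.6159 -0.1965  0.094 ]
pivot [ 0.4162 -0.2448  0.078 ] [ 0.4369 -0.2417  0.078 ]
knob [ 0.4521 -0.284   0.092 ] [ 0.4536 -0.2881  0.092 ]
gdot [ 0.4761 -0.2147  0.05  ] [ 0.4781 -0.2187  0.05  ]
rdot [ 0.4576 -0.3012  0.05  ] [ 0.4595 -0.3045  0.05  ]
bottle [ 0.4137 -0.0603  0.07  ] [ 0.4214 -0.0594  0.07  ]
tube [0.4018 0.0375 0.045 ] [0.3955 0.0339 0.045 ]
tip 0.1413 0.81
green 0.1876 56.02
blue 0.1885 28.21
yellow 0.1896 -32.64
white 0.1913 -65.57
0.05314892715054994 -0.8283567096490326
0.06704463067876046 0.46625776573663985
0.06998371869122194 -0.9383251015451387
```

>>> move_arm --pt "0 0 0 0 0 -0.3" --pt "0 0 0 0 0 -0.3" --pt "-0.2 -0.28 0 0 0 0" --pt "-0.2 -0.28 0 0 0 0" --pt "-0.2 -0.28 0 0 0 0" --pt "-0.2 -0.28 0 0 0 0" --pt "-0.2 -0.28 0 0 0 0" --pt "-0.2 -0.28 0 0 0 0" --pt "-0.2 -0.28 0 0 0 0" --pt "-0.2 -0.28 0 0 0 0" --fingers -1

```text
clock: 1.4
eef_pos: [0.4178, 0.206, 0.206]
tcp_rot: [0.025, -3.139, 0.006]
contact_force: [0.6, 0.5, -0.1]
finger_gap: -0.0
```

>>> move_arm --pt "-0.2 -0.27 0 0 0 0" --pt "-0.2 -0.27 0 0 0 0" --pt "-0.2 -0.27 0 0 0 0" --pt "-0.2 -0.27 0 0 0 0" --pt "-0.2 -0.27 0 0 0 0" --pt "-0.2 -0.27 0 0 0 0" --pt "-0.2 -0.27 0 0 0 0" --pt "0 0 0 0 0 0"

```text
clock: 2.4
eef_pos: [0.6374, -0.0878, 0.2029]
tcp_rot: [0.016, -3.136, 0.003]
contact_force: [0.3, 0.0, -0.3]
finger_gap: 0.0001
```

```bash
python3 - <<'E'
from rig import robot
import cv2,numpy as np
s=robot.observe(); print(s['clock'],s['eef_pos'],s['tcp_rot'],s['contact_force'])
for n in ("scene","wrist"):
    cv2.imwrite(f"pics/{n}1.png",robot.read_camera(n)[:,:,::-1])
E
```

```text
2.4 [ 0.63740375 -0.08778029  0.20292705] [ 0.01623558 -3.13590041  0.00316171] [ 0.32612447  0.04048713 -0.29001452]
```

View pics/scene1.png

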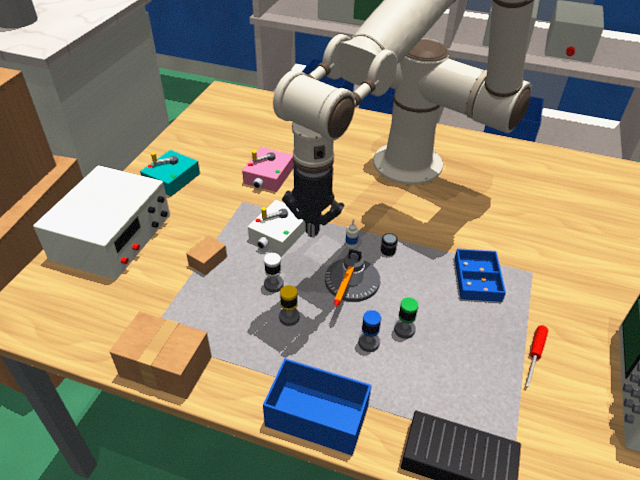

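View pics/wrist1.png

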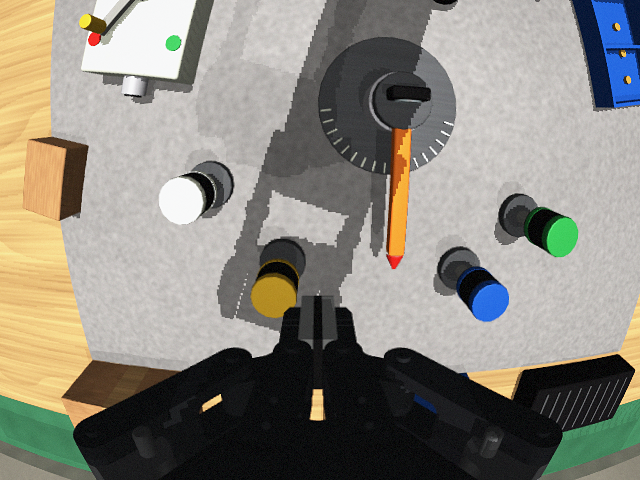

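>>> move_arm --pt "0 0 0.25 0 0 0" --pt "0 0 0.25 0 0 0" --pt "0 0 0.25 0 0 0" --pt "0 0 0.25 0 0 0" --pt "0 0 0 0 0 0"

```text
clock: 3.12
eef_pos: [0.6333, -0.0776, 0.0521]
tcp_rot: [0.032, -3.137, 0.0]
contact_force: [0.9, -0.4, -0.3]
finger_gap: 0.0002
```

```bash
cat > snap.py <<'E'
from rig import robot
import cv2,sys
k=sys.argv[1]
s=robot.observe(); print(s['clock'],s['eef_pos'].round(4),s['tcp_rot'].round(3),s['contact_force'].round(2))
im=robot.read_camera("scene")[:,:,::-1]; cv2.imwrite(f"pics/scene{k}.png",im)
u,v,w,h=map(int,sys.argv[2:6])
cv2.imwrite(f"pics/sc{k}.png",cv2.resize(im[v:v+h,u:u+w],None,fx=3,fy=3,interpolation=cv2.INTER_CUBIC))
cv2.imwrite(f"pics/wrist{k}.png",robot.read_camera("wrist")[:,:,::-1])
E
python3 snap.py 2 230 180 220 180
```

```text
3.125 [ 0.6333 -0.0776  0.0521] [ 0.032 -3.137  0.   ] [ 0.89 -0.38 -0.29]
```

View pics/sc2.png

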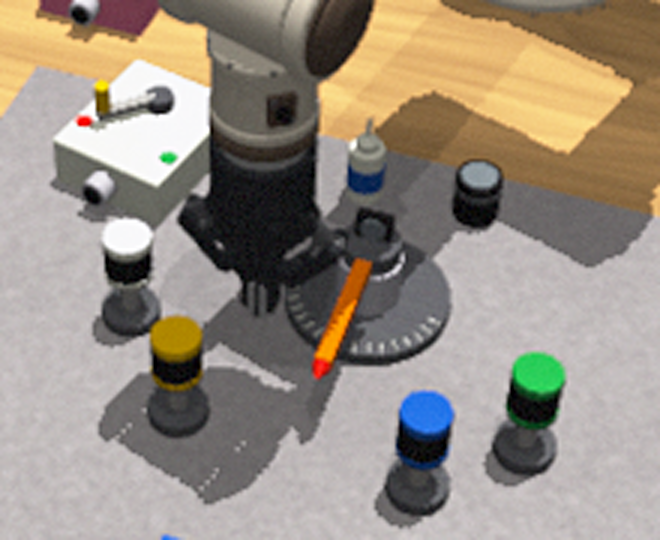

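View pics/wrist2.png

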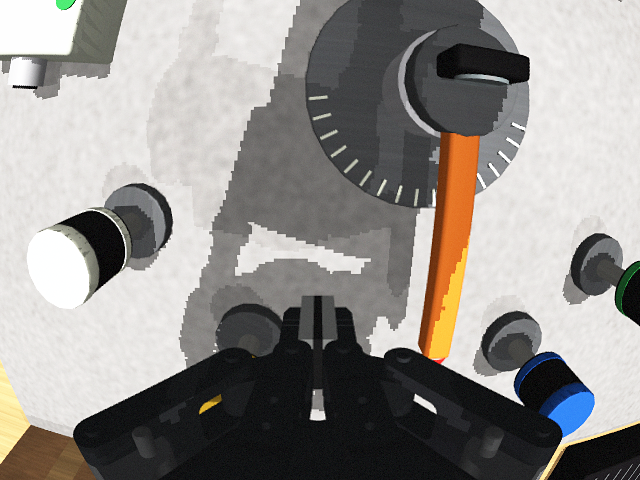

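>>> move_arm --pt "0 0.1 0 0 0 0" --pt "0 0.1 0 0 0 0" --pt "0 0.06 0 0 0 0" --pt "-0.01 0.067 0 0 0 -0.2" --pt "-0.01 0.067 0 0 0 -0.2" --pt "-0.01 0.067 0 0 0 -0.2" --pt "-0.01 0.067 0 0 0 -0.2" --pt "0 0 0 0 0 0"

```text
clock: 4.22
eef_pos: [0.6398, 0.0076, 0.065]
tcp_rot: [-0.676, 3.052, -0.014]
contact_force: [-0.1, 0.6, -0.1]
finger_gap: 0.0
```

```bash
python3 snap.py 3 230 180 220 180
```

```text
4.225 [0.6398 0.0076 0.065 ] [-0.676  3.052 -0.014] [-0.08  0.61 -0.07]
```

View pics/sc3.png

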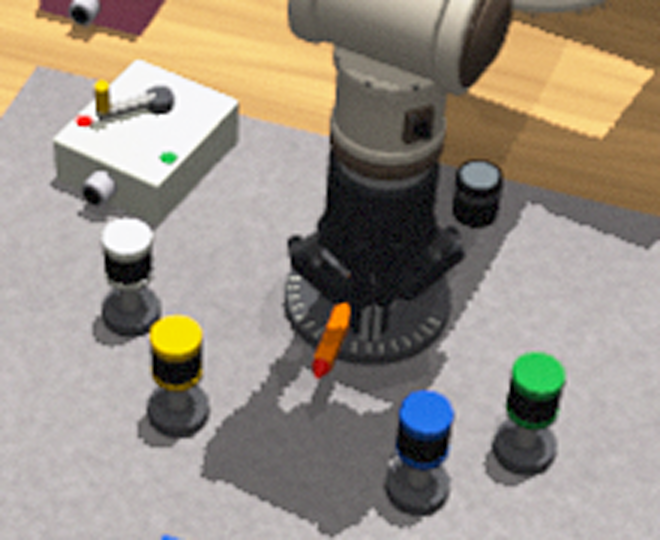

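View pics/wrist3.png

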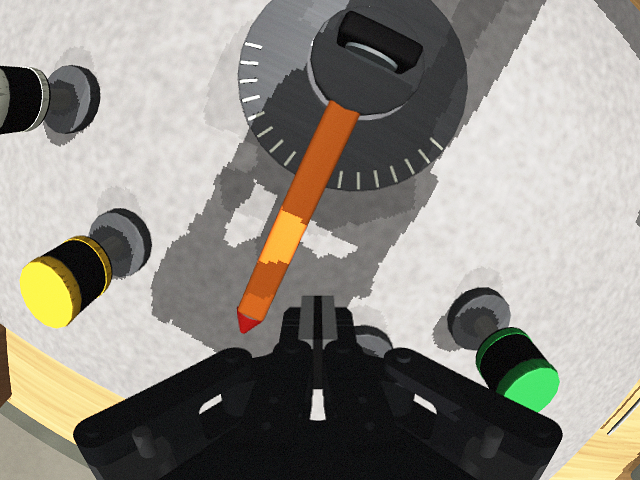

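The finger rose to z = 65 mm during the turning rows and ended up on the far side, and the arm still points at about 1°. I'll lift, go back to the right side, keep the tool yaw fixed and push by pure shifts with smaller rows.

```bash
cat > go.py <<'E'
from rig import robot
from h import *
import sys
s=robot.observe(); T=R.from_rotvec(s['tcp_rot'])
print(s['clock'],s['eef_pos'].round(4),s['contact_force'].round(2),'tool axes',T.as_matrix().round(3).tolist())
p=s['eef_pos']
for a in sys.argv[1:]:
    q=np.array(eval(a)); print(a,(T.inv().apply(q-p)/.15).round(3)); p=q
# level rotation: tilt to bring z straight down
z=T.apply([0,0,1]); c=np.cross(z,[0,0,-1]); print('level turn',(T.inv().apply(c)/.5).round(3))
E
python3 go.py "(.64,.0076,.13)" "(.62,-.055,.13)" "(.62,-.055,.05)"
```

```text
4.325 [0.6401 0.0067 0.065 ] [-0.15  0.38 -0.41] tool axes [[-0.907, -0.42, 0.017], [-0.421, 0.907, -0.006], [-0.013, -0.012, -1.0]]
(.64,.0076,.13) [-0.008  0.    -0.433]
(.62,-.055,.13) [ 0.296 -0.323  0.   ]
(.62,-.055,.05) [0.007 0.007 0.533]
level turn [-0.025  0.026  0.   ]
```

>>> move_arm --pt "0 0 -0.22 0 0 0" --pt "0 0 -0.22 -0.02 0.02 0" --pt "0.1 -0.1 0 0 0 0" --pt "0.1 -0.1 0 0 0 0" --pt "0.1 -0.12 0 0 0 0" --pt "0 0 0 0 0 0"

```text
clock: 5.08
eef_pos: [0.6138, -0.0616, 0.1284]
tcp_rot: [0.661, -3.068, 0.0]
contact_force: [-0.7, 0.1, -0.1]
finger_gap: 0.0002
```

```bash
python3 go.py "(.62,-.06,.13)" "(.62,-.06,.05)"
```

```text
5.075 [ 0.6138 -0.0616  0.1284] [-0.73  0.08 -0.11] tool axes [[-0.911, -0.412, -0.003], [-0.412, 0.911, -0.001], [0.003, 0.0, -1.0]]
(.62,-.06,.13) [-0.042 -0.007 -0.011]
(.62,-.06,.05) [-0.002 -0.     0.533]
level turn [ 0.001 -0.006  0.   ]
```

>>> move_arm --pt "-0.03 0 0.18 0 0 0" --pt "0 0 0.18 0 0 0" --pt "0 0 0.16 0 0 0" --pt "0 0 0 0 0 0"

```text
clock: 5.58
eef_pos: [0.615, -0.0597, 0.0449]
tcp_rot: [0.654, -3.066, -0.005]
contact_force: [0.9, -0.3, 0.0]
finger_gap: 0.0
```

```bash
python3 go.py "(.62,-.06,.05)" "(.62,-.04,.05)" "(.615,-.01,.05)"; python3 snap.py 4 230 180 220 180
```

```text
5.575 [ 0.615  -0.0597  0.0449] [ 0.88 -0.28  0.05] tool axes [[-0.913, -0.408, -0.007], [-0.408, 0.913, 0.002], [0.006, 0.005, -1.0]]
(.62,-.06,.05) [-0.03  -0.015 -0.034]
(.62,-.04,.05) [-0.054  0.122  0.   ]
(.615,-.01,.05) [-0.051  0.196  0.001]
level turn [ 0.009 -0.012 -0.   ]
5.575 [ 0.615  -0.0597  0.0449] [ 0.654 -3.066 -0.005] [ 0.88 -0.28  0.05]
```

View pics/sc4.png

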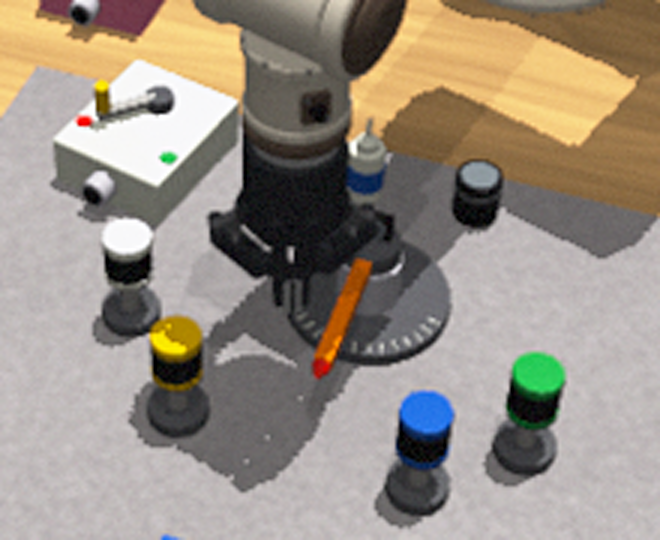

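View pics/wrist4.png

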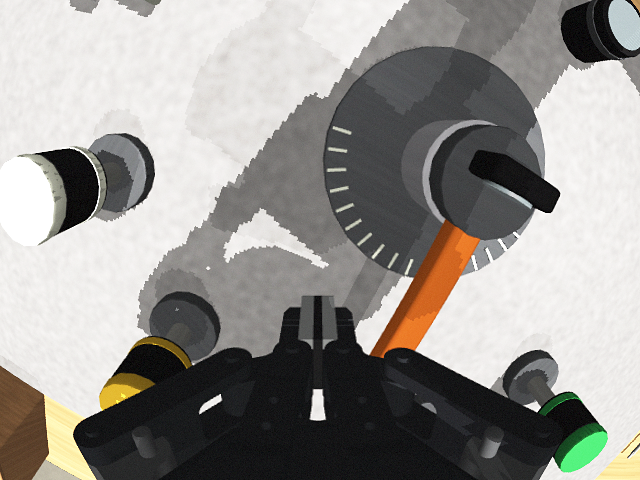

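>>> move_arm --pt "-0.03 0.06 0 0 0 0" --pt "-0.03 0.06 0 0 0 0" --pt "-0.03 0.06 0 0 0 0"

```text
clock: 6.05
eef_pos: [0.6209, -0.0293, 0.0512]
tcp_rot: [-0.655, 3.07, -0.004]
contact_force: [-1.2, -1.7, -1.6]
finger_gap: 0.0002
```

```bash
python3 go.py "(.62,-.04,.05)" "(.615,-.01,.05)"; python3 snap.py 5 230 180 220 180
```

```text
6.05 [ 0.6209 -0.0293  0.0512] [-1.15 -1.67 -1.64] tool axes [[-0.913, -0.408, 0.003], [-0.408, 0.913, -0.002], [-0.002, -0.003, -1.0]]
(.62,-.04,.05) [ 0.035 -0.062  0.008]
(.615,-.01,.05) [-0.051  0.196 -0.   ]
level turn [-0.006  0.005  0.   ]
6.05 [ 0.6209 -0.0293  0.0512] [-0.655  3.07  -0.004] [-1.15 -1.67 -1.64]
```

View pics/sc5.png

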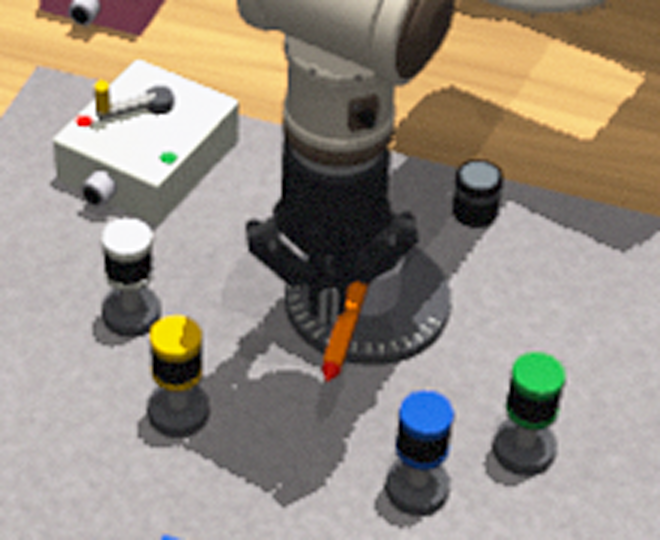

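View pics/wrist5.png

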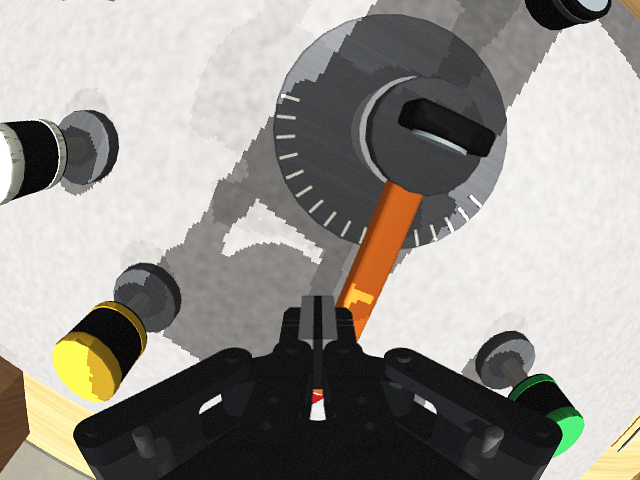

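Contact is made and the arm is starting to turn. z creeps up about 2 mm per row, so I'll trim it as I go.

```bash
python3 go.py "(.625,-.01,.047)" "(.619,.013,.047)" "(.609,.0323,.047)"
```

```text
6.15 [ 0.6208 -0.0286  0.051 ] [-0.41 -0.62  0.56] tool axes [[-0.913, -0.409, 0.003], [-0.409, 0.913, -0.001], [-0.002, -0.002, -1.0]]
(.625,-.01,.047) [-0.076  0.102  0.027]
(.619,.013,.047) [-0.026  0.156 -0.   ]
(.609,.0323,.047) [ 0.008  0.145 -0.   ]
level turn [-0.004  0.005 -0.   ]
```

>>> move_arm --pt "-0.04 0.05 0.03 0 0 0" --pt "-0.04 0.05 0.02 0 0 0" --pt "-0.01 0.05 0.015 0 0 0" --pt "-0.01 0.05 0.015 0 0 0"

```text
clock: 6.65
eef_pos: [0.6236, 0.0034, 0.0452]
tcp_rot: [-0.659, 3.071, -0.012]
contact_force: [-6.0, -4.7, 13.7]
finger_gap: 0.0002
```

```bash
python3 go.py "(.619,.013,.047)" "(.609,.0323,.047)"
```

```text
6.65 [0.6236 0.0034 0.0452] [-6.01 -4.67 13.65] tool axes [[-0.912, -0.41, 0.003], [-0.41, 0.912, -0.007], [0.001, -0.008, -1.0]]
(.619,.013,.047) [ 0.002  0.071 -0.013]
(.609,.0323,.047) [ 0.008  0.145 -0.001]
level turn [-0.015 -0.001  0.   ]
```

```bash
python3 snap.py 6 230 180 220 180
```

```text
6.65 [0.6236 0.0034 0.0452] [-0.659  3.071 -0.012] [-6.01 -4.67 13.65]
```

View pics/sc6.png

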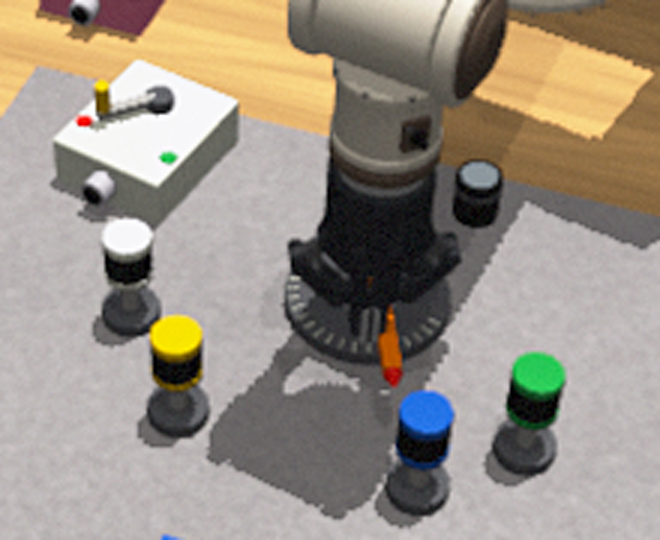

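View pics/wrist6.png

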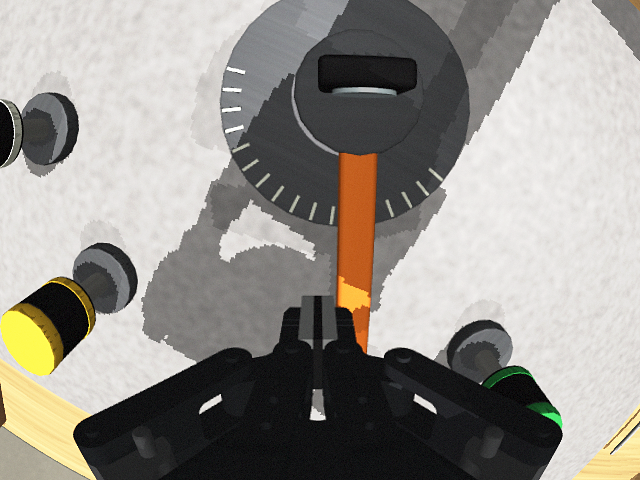

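The arm is at about 25° and moving with the finger. The 14 N upward force suggests the finger's wider shoulder is resting on the bar's top, so I'll raise by 8 mm and go on.

>>> move_arm --pt "0 0 -0.05 0 0 0" --pt "0 0 0 0 0 0"

```text
clock: 7.0
eef_pos: [0.6238, 0.0055, 0.053]
tcp_rot: [-0.66, 3.07, -0.009]
contact_force: [-0.0, 0.8, 0.2]
finger_gap: 0.0004
```

```bash
python3 go.py "(.619,.013,.053)" "(.609,.0323,.053)" "(.5984,.0451,.053)"
```

```text
7.0 [0.6238 0.0055 0.053 ] [-0.02  0.82  0.23] tool axes [[-0.912, -0.411, 0.003], [-0.411, 0.912, -0.005], [-0.0, -0.006, -1.0]]
(.619,.013,.053) [ 0.009  0.059 -0.   ]
(.609,.0323,.053) [ 0.008  0.145 -0.001]
(.5984,.0451,.053) [ 0.029  0.107 -0.001]
level turn [-0.012  0.001  0.   ]
```

>>> move_arm --pt "0 0.055 0.01 0 0 0" --pt "0 0.055 0.01 0 0 0" --pt "0.01 0.055 0.01 0 0 0" --pt "0 0 0 0 0 0"

```text
clock: 7.5
eef_pos: [0.6151, 0.0273, 0.052]
tcp_rot: [-0.659, 3.064, -0.017]
contact_force: [-0.7, 0.3, 0.6]
finger_gap: 0.0002
```

```bash
python3 go.py "(.609,.0323,.053)" "(.5984,.0451,.053)"; python3 snap.py 7 230 180 220 180
```

```text
7.5 [0.6151 0.0273 0.052 ] [-0.71  0.3   0.63] tool axes [[-0.912, -0.411, 0.01], [-0.411, 0.912, -0.009], [-0.005, -0.012, -1.0]]
(.609,.0323,.053) [ 0.023  0.047 -0.007]
(.5984,.0451,.053) [ 0.029  0.107 -0.001]
level turn [-0.025  0.01   0.   ]
7.5 [0.6151 0.0273 0.052 ] [-0.659  3.064 -0.017] [-0.71  0.3   0.63]
```

View pics/wrist7.png

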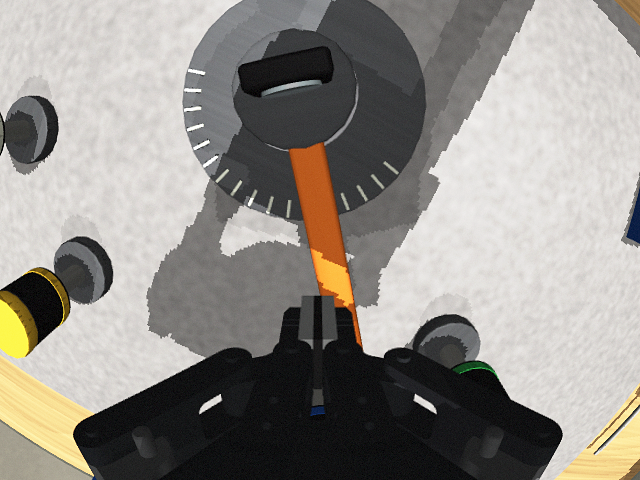

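>>> move_arm --pt "0.02 0.045 0.005 -0.01 0 0" --pt "0.015 0.045 0.005 0 0 0" --pt "0.015 0.04 0.005 0 0 0" --pt "0 0 0 0 0 0"

```text
clock: 8.1
eef_pos: [0.6034, 0.0416, 0.052]
tcp_rot: [-0.656, 3.057, -0.014]
contact_force: [-1.2, 1.4, 2.9]
finger_gap: 0.0
```

```bash
python3 go.py "(.5984,.0451,.053)"; python3 snap.py 8 230 180 220 180
```

```text
8.1 [0.6034 0.0416 0.052 ] [-1.19  1.39  2.89] tool axes [[-0.912, -0.41, 0.016], [-0.41, 0.912, -0.006], [-0.013, -0.012, -1.0]]
(.5984,.0451,.053) [ 0.021  0.035 -0.007]
level turn [-0.024  0.025 -0.   ]
8.1 [0.6034 0.0416 0.052 ] [-0.656  3.057 -0.014] [-1.19  1.39  2.89]
```

View pics/sc8.png

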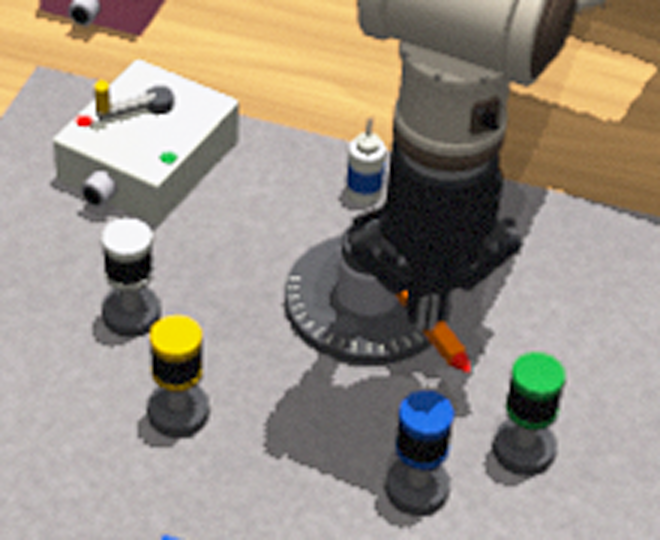

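View pics/wrist8.png

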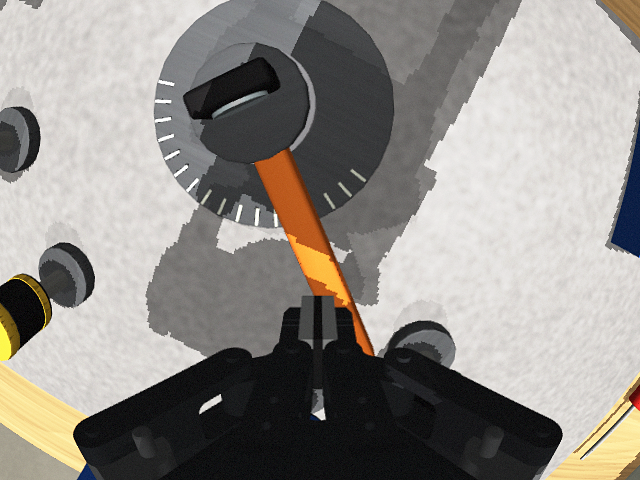

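```bash
cat > tipang.py <<'E'
from h import *
from rig import robot
import sys
s=robot.calibration("scene"); X,Y=map(float,sys.argv[1:3])
t=at(s,*crop(X,Y,3,230,180),.0665); print(t)
for A in ((.534,-.020),(.5376,-.0211)):
    d=t[:2]-A; print(np.hypot(*d),np.degrees(np.arctan2(d[1],d[0])))
E
python3 tipang.py 465 369
```

```text
[0.63268957 0.07969711 0.0665    ]
0.14028237304545962 45.2909821070331
0.1385715804512863 46.66895035962115
```

>>> move_arm --pt "0.02 0.035 -0.005 -0.01 0.01 0" --pt "0 0 0 0 0 0" --pt "0 -0.1 0 0 0 0" --pt "0 -0.1 -0.2 0 0 0" --pt "0 0 -0.35 0 0 0" --pt "0 0 -0.35 0 0 0" --pt "0.3 0 0 0 0 0" --pt "0.3 0 0 0 0 0"

```text
clock: 9.2
eef_pos: [0.5249, -0.0216, 0.1867]
tcp_rot: [0.659, -3.071, 0.003]
contact_force: [0.3, -0.1, 1.2]
finger_gap: -0.0001
```

```bash
python3 snap.py 9 230 180 220 180; python3 - <<'E'
from rig import robot
import cv2
im=robot.read_camera("top")[:,:,::-1]; cv2.imwrite("pics/top9.png",im)
cv2.imwrite("pics/t9.png",cv2.resize(im[150:300,200:400],None,fx=4,fy=4,interpolation=cv2.INTER_CUBIC))
E
```

```text
9.2 [ 0.5249 -0.0216  0.1867] [ 6.590e-01 -3.071e+00  3.000e-03] [ 0.26 -0.1   1.23]
```

View pics/sc9.png

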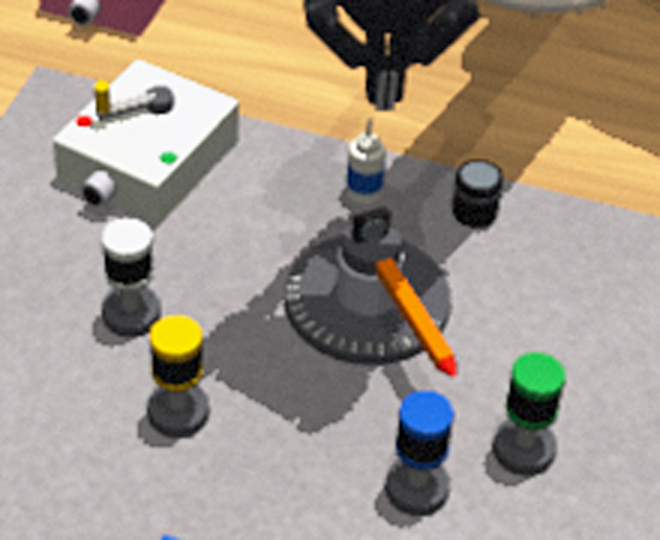

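View pics/t9.png

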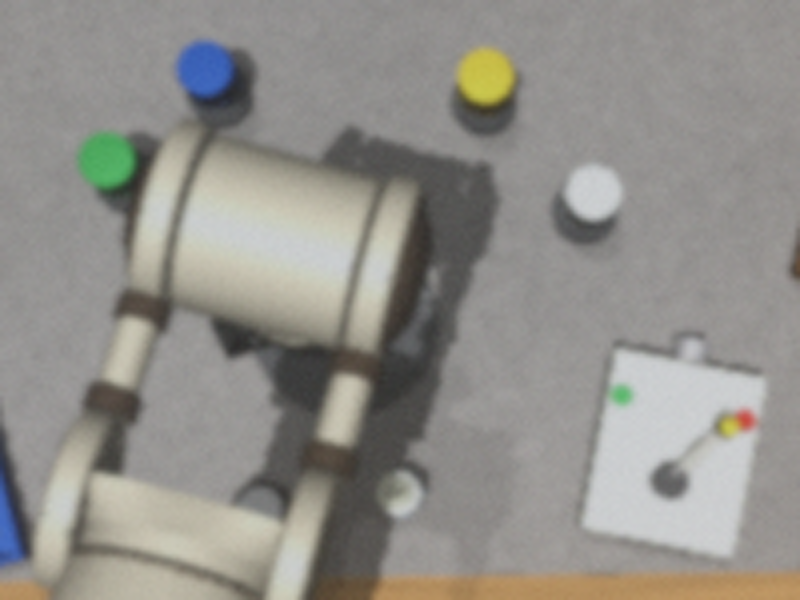

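View pics/wrist9.png

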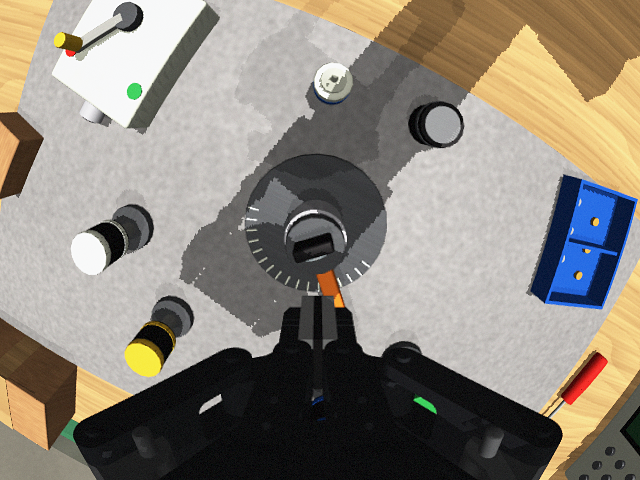

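```bash
python3 tipang.py 451 369; python3 tipang.py 320 369; python3 go.py "(.59,-.04,.187)"  "(.62,.01,.12)" "(.62,.01,.06)"
```

```text
[0.63623676 0.0699306  0.0665    ]
0.13616118605216335 41.33585411426036
0.13422287900834706 42.70352066802029
[ 0.66936296 -0.02127601  0.0665    ]
0.13536897200486125 -0.5400857141967051
0.13176307552124567 -0.07653442148667573
9.35 [ 0.5245 -0.0215  0.1864] [0.61 0.13 1.39] tool axes [[-0.913, -0.408, -0.001], [-0.408, 0.913, -0.002], [0.001, -0.001, -1.0]]
(.59,-.04,.187) [-0.348 -0.291 -0.004]
(.62,.01,.12) [-0.319  0.223  0.446]
(.62,.01,.06) [-0.001  0.     0.4  ]
level turn [-0.002 -0.003 -0.   ]
```

>>> move_arm --pt "-0.22 -0.1 0 0 0 0" --pt "-0.22 -0.05 0 0 0 0" --pt "-0.22 0.03 0 0 0 0" --pt "-0.05 0.05 0 0 0 0" --pt "0 0 0 0 0 0"

```text
clock: 9.98
eef_pos: [0.6303, 0.0131, 0.1824]
tcp_rot: [0.654, -3.068, 0.001]
contact_force: [0.2, -0.4, -0.4]
finger_gap: 0.0
```

```bash
python3 go.py "(.624,.012,.187)" "(.624,.012,.06)"
```

```text
9.975 [0.6303 0.0131 0.1824] [ 0.21 -0.42 -0.38] tool axes [[-0.913, -0.408, -0.004], [-0.408, 0.913, -0.001], [0.004, 0.0, -1.0]]
(.624,.012,.187) [ 0.042  0.011 -0.031]
(.624,.012,.06) [-0.004 -0.     0.847]
level turn [ 0.001 -0.009 -0.   ]
```

>>> move_arm --pt "0.04 -0.03 0.2 0 0 0" --pt "0 -0.02 0.2 0 0 0" --pt "0 -0.01 0.2 0 0 0" --pt "0 0 0 0 0 0"

```text
clock: 10.48
eef_pos: [0.6259, 0.0004, 0.0907]
tcp_rot: [0.653, -3.068, 0.003]
contact_force: [0.2, -0.3, -0.4]
finger_gap: 0.0004
```

```bash
python3 go.py "(.624,.010,.06)"
```

```text
10.475 [6.259e-01 4.000e-04 9.070e-02] [ 0.22 -0.26 -0.41] tool axes [[-0.913, -0.407, -0.005], [-0.407, 0.913, -0.003], [0.005, -0.001, -1.0]]
(.624,.010,.06) [-0.016  0.064  0.205]
level turn [-0.001 -0.011 -0.   ]
```

>>> move_arm --pt "0 0 0.12 0 -0.01 0" --pt "0 0 0.08 0 0 0" --pt "0 0.06 0 0 0 0" --pt "0 0 0 0 0 0"

```text
clock: 10.98
eef_pos: [0.6236, 0.0086, 0.0625]
tcp_rot: [-0.653, 3.068, -0.004]
contact_force: [0.4, -1.0, 0.7]
finger_gap: -0.0002
```

```bash
python3 go.py "(.613,.03,.059)" "(.597,.046,.059)";python3 snap.py 10 230 180 220 180
```

```text
10.975 [0.6236 0.0086 0.0625] [ 0.39 -1.01  0.67] tool axes [[-0.913, -0.407, 0.005], [-0.407, 0.913, -0.002], [-0.004, -0.004, -1.0]]
(.613,.03,.059) [0.006 0.159 0.022]
(.597,.046,.059) [ 0.054  0.141 -0.001]
level turn [-0.007  0.008  0.   ]
10.975 [0.6236 0.0086 0.0625] [-0.653  3.068 -0.004] [ 0.39 -1.01  0.67]
```

View pics/wrist10.png

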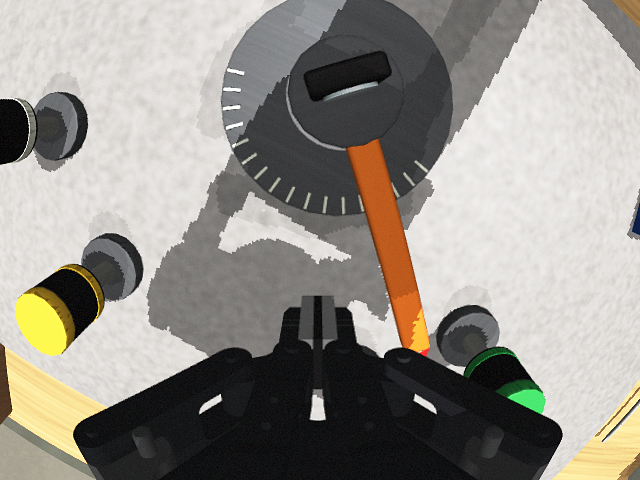

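>>> move_arm --pt "0.0 0.05 0.025 0 0 0" --pt "0.0 0.05 0.01 0 0 0" --pt "0.01 0.05 0.01 0 0 0"

```text
clock: 11.45
eef_pos: [0.6138, 0.0288, 0.0565]
tcp_rot: [-0.651, 3.066, -0.006]
contact_force: [-0.4, 0.8, 0.0]
finger_gap: -0.0001
```

```bash
python3 go.py "(.597,.046,.058)"
```

```text
11.45 [0.6138 0.0288 0.0565] [-0.44  0.81  0.03] tool axes [[-0.914, -0.406, 0.008], [-0.406, 0.914, -0.002], [-0.006, -0.005, -1.0]]
(.597,.046,.058) [ 0.056  0.15  -0.011]
level turn [-0.01   0.012 -0.   ]
```

>>> move_arm --pt "0.02 0.05 0 0 0 0" --pt "0.02 0.05 0 0 0 0" --pt "0.015 0.03 0 0 0 0" --pt "0 0 0 0 0 0"

```text
clock: 11.95
eef_pos: [0.5964, 0.0452, 0.0561]
tcp_rot: [-0.653, 3.066, -0.005]
contact_force: [-0.4, -0.4, -0.3]
finger_gap: -0.0001
```

```bash
python3 go.py "(.597,.046,.058)";python3 snap.py 11 230 180 220 180
```

```text
11.95 [0.5964 0.0452 0.0561] [-0.44 -0.39 -0.26] tool axes [[-0.913, -0.408, 0.007], [-0.408, 0.913, -0.002], [-0.006, -0.005, -1.0]]
(.597,.046,.058) [-0.006  0.003 -0.013]
level turn [-0.01   0.011 -0.   ]
11.95 [0.5964 0.0452 0.0561] [-0.653  3.066 -0.005] [-0.44 -0.39 -0.26]
```

View pics/sc11.png

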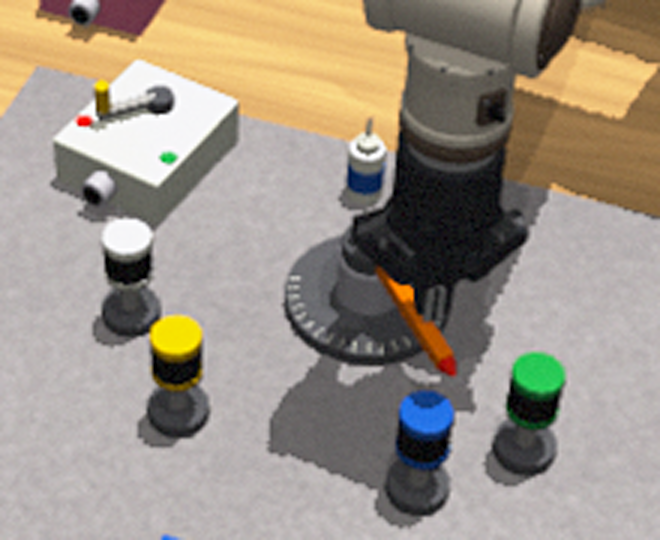

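View pics/wrist11.png

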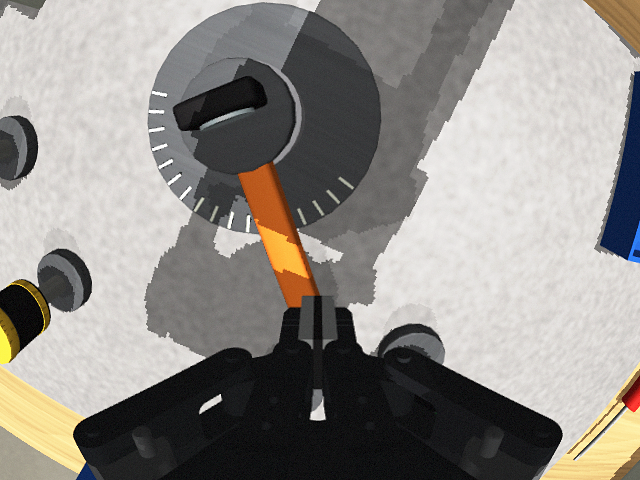

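```bash
python3 - <<'E'
from h import *
from rig import robot
import cv2
c=robot.calibration("scene")
def proj(p):
    q=R.from_rotvec(c['attitude']).inv().apply(np.array(p)-c['position']); return c['fx']*q[0]/q[2]+c['cx'],c['fy']*q[1]/q[2]+c['cy']
for k,p in ((11,(.5964,.0452,.0561)),(9,(.5249,-.0216,.1867)),(2,(.6333,-.0776,.0521))):
    im=cv2.imread(f"pics/scene{k}.png")
    P=[proj(np.array(p)+[0,0,d]) for d in (0,.02,.04,.06)]
    print(k,np.round(P,1).tolist(), [((u-230+.5)*3-.5,(v-180+.5)*3-.5) for u,v in P[:2]])
    u,v=map(int,P[0]); a=cv2.resize(im[v-40:v+25,u-40:u+40],None,fx=8,fy=8,interpolation=cv2.INTER_CUBIC)
    for j,(x,y) in enumerate(P):
        cv2.circle(a,(int((x-u+40)*8),int((y-v+40)*8)),4,(255,0,255),-1)
    cv2.imwrite(f"pics/tip{k}.png",a)
E
```

```text
11 [[373.6, 290.2], [374.3, 284.3], [375.0, 278.4], [375.8, 272.2]] [(np.float64(431.74266586890013), np.float64(331.6245228642408)), (np.float64(433.88985593242916), np.float64(314.04230138134716))]
9 [[358.0, 221.4], [358.5, 214.7], [359.1, 207.8], [359.7, 200.8]] [(np.float64(384.87976375682643), np.float64(125.3100209738939)), (np.float64(386.55915960854065), np.float64(105.13846790633204))]
2 [[317.7, 289.0], [317.8, 283.1], [317.9, 277.1], [318.0, 271.0]] [(np.float64(263.9953296623807), np.float64(327.89515256752355)), (np.float64(264.3510762968568), np.float64(310.34245770894233))]
```

View pics/tip11.png

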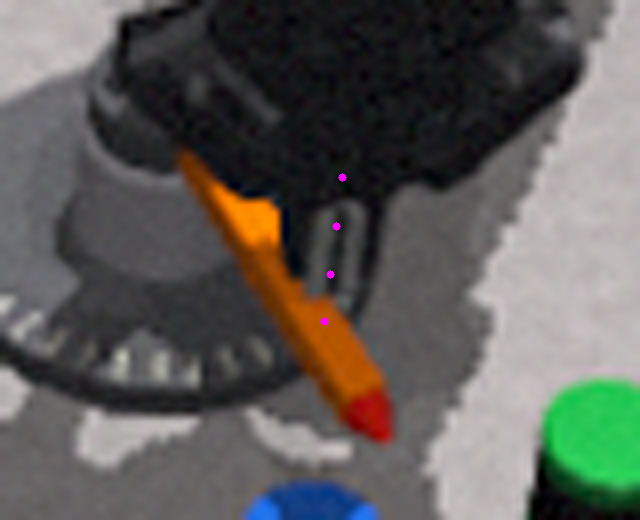

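View pics/tip9.png

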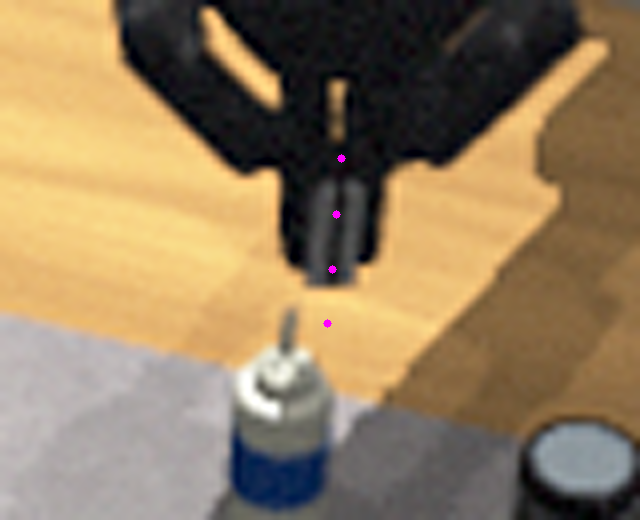

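The projection shows the real fingertip sits about 14 mm above the reported TCP, so so far the finger has only rubbed over the bar's top. From here on I'll use a TCP height of about 38 mm.

>>> move_arm --pt "0 0 -0.25 0 0 0" --pt "0 0 -0.15 0 0 0" --pt "-0.05 -0.12 0 0 0 0" --pt "-0.05 -0.12 0 0 0 0" --pt "-0.02 -0.08 0 0 0 0" --pt "0 0 0 0 0 0"

```text
clock: 12.8
eef_pos: [0.6342, 0.006, 0.1187]
tcp_rot: [-0.65, 3.066, -0.007]
contact_force: [-0.4, -0.2, -0.4]
finger_gap: 0.0001
```

```bash
python3 go.py "(.625,.0,.11)" "(.625,.0,.04)"
```

```text
12.8 [0.6342 0.006  0.1187] [-0.39 -0.17 -0.44] tool axes [[-0.914, -0.406, 0.008], [-0.406, 0.914, -0.003], [-0.006, -0.006, -1.0]]
(.625,.0,.11) [ 0.073 -0.011  0.058]
(.625,.0,.04) [0.003 0.003 0.467]
level turn [-0.011  0.013  0.   ]
```

>>> move_arm --pt "0.06 -0.02 0.17 0 0.01 0" --pt "0 -0.02 0.17 0 0 0" --pt "0 -0.01 0.17 0 0 0" --pt "0 0 0 0 0 0"

```text
clock: 13.3
eef_pos: [0.6278, -0.0035, 0.0401]
tcp_rot: [-0.652, 3.072, -0.006]
contact_force: [-0.3, -0.1, 0.4]
finger_gap: 0.0003
```

```bash
python3 go.py "(.625,.0,.038)" "(.617,.02,.038)";python3 snap.py 12 230 180 220 180
```

```text
13.3 [ 0.6278 -0.0035  0.0401] [-0.33 -0.14  0.35] tool axes [[-0.914, -0.406, 0.002], [-0.406, 0.914, -0.004], [-0.0, -0.004, -1.0]]
(.625,.0,.038) [0.007 0.029 0.014]
(.617,.02,.038) [-0.005  0.143 -0.001]
level turn [-0.008  0.001 -0.   ]
13.3 [ 0.6278 -0.0035  0.0401] [-0.652  3.072 -0.006] [-0.33 -0.14  0.35]
```

View pics/sc12.png

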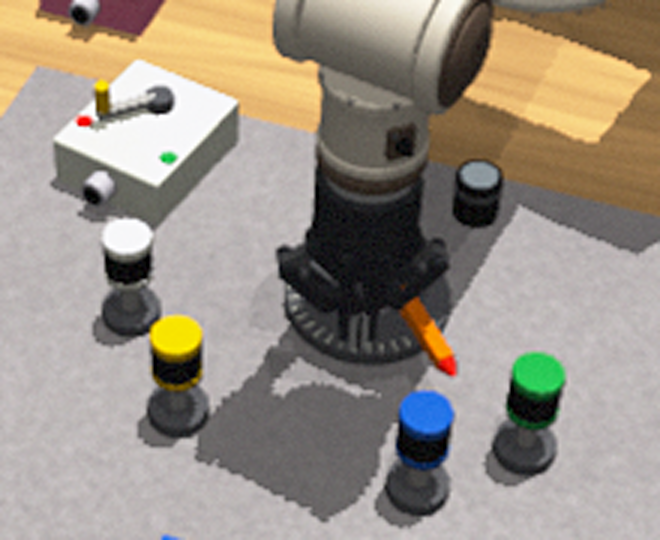

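View pics/wrist12.png

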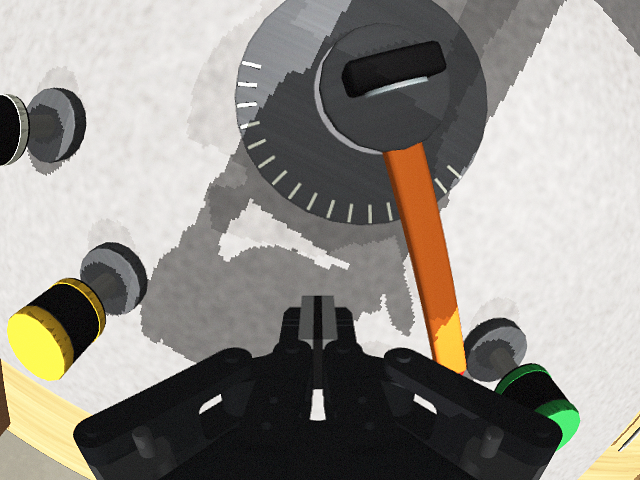

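>>> move_arm --pt "0.0 0.055 0.015 0 0 0" --pt "0.0 0.055 0.01 0 0 0" --pt "0.01 0.055 0.01 0 0 0"

```text
clock: 13.78
eef_pos: [0.6207, 0.0194, 0.041]
tcp_rot: [-0.65, 3.061, -0.013]
contact_force: [-1.4, 0.1, 0.1]
finger_gap: -0.0
```

```bash
python3 go.py "(.610,.034,.038)" "(.601,.0435,.038)"
```

```text
13.775 [0.6207 0.0194 0.041 ] [-1.43  0.1   0.06] tool axes [[-0.914, -0.406, 0.014], [-0.407, 0.914, -0.005], [-0.01, -0.011, -1.0]]
(.610,.034,.038) [0.026 0.118 0.019]
(.601,.0435,.038) [ 0.029  0.082 -0.001]
level turn [-0.021  0.02   0.   ]
```

>>> move_arm --pt "0.015 0.05 0.015 -0.01 0.01 0" --pt "0.02 0.05 0.01 0 0 0" --pt "0 0 0 0 0 0"

```text
clock: 14.15
eef_pos: [0.6097, 0.0323, 0.0379]
tcp_rot: [-0.653, 3.065, -0.008]
contact_force: [0.1, -0.1, -1.0]
finger_gap: 0.0002
```

```bash
python3 go.py "(.601,.0435,.038)";python3 snap.py 13 230 180 220 180; python3 - <<'E'
E
```

```text
14.15 [0.6097 0.0323 0.0379] [ 0.07 -0.11 -1.01] tool axes [[-0.913, -0.408, 0.009], [-0.408, 0.913, -0.003], [-0.007, -0.007, -1.0]]
(.601,.0435,.038) [ 0.023  0.092 -0.002]
level turn [-0.014  0.013  0.   ]
14.15 [0.6097 0.0323 0.0379] [-0.653  3.065 -0.008] [ 0.07 -0.11 -1.01]
```

View pics/sc13.png

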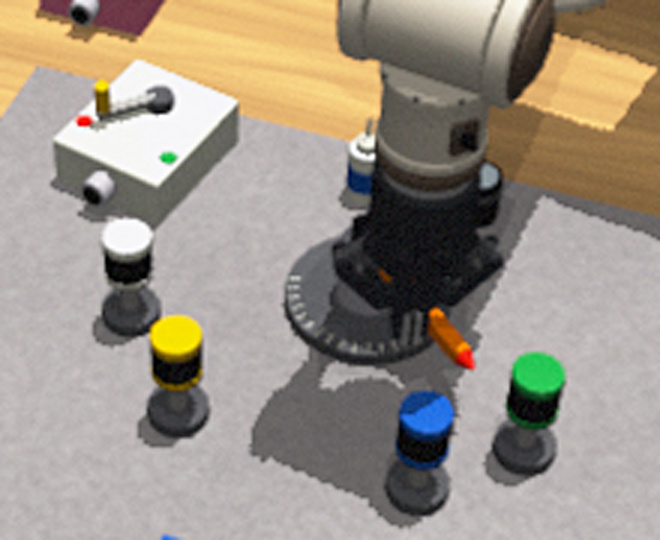

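View pics/wrist13.png

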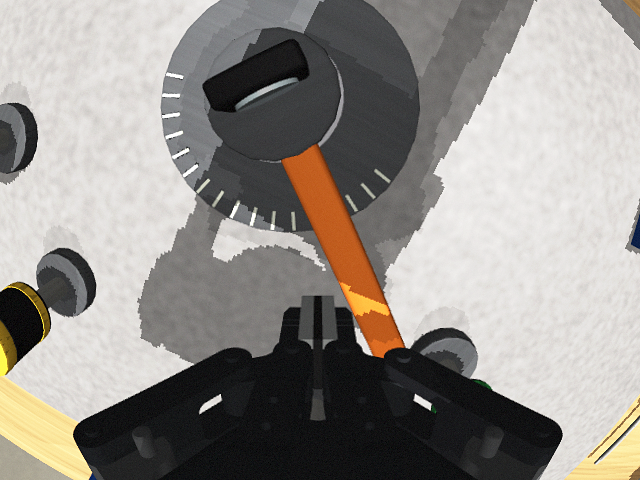

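>>> move_arm --pt "0.015 0.04 0.01 -0.01 0.01 0" --pt "0.01 0.035 0.007 0 0 0" --pt "0 0 0 0 0 0"

```text
clock: 14.62
eef_pos: [0.6021, 0.0404, 0.0353]
tcp_rot: [-0.652, 3.071, -0.003]
contact_force: [-0.4, 0.0, 0.1]
finger_gap: -0.0
```

```bash
python3 go.py "(.602,.043,.038)";python3 snap.py 14 230 180 220 180; python3 tipang.py 470 367
```

```text
14.625 [0.6021 0.0404 0.0353] [-0.39  0.01  0.06] tool axes [[-0.914, -0.407, 0.003], [-0.407, 0.914, -0.001], [-0.002, -0.002, -1.0]]
(.602,.043,.038) [-0.007  0.016 -0.018]
level turn [-0.005  0.004  0.   ]
14.625 [0.6021 0.0404 0.0353] [-6.520e-01  3.071e+00 -3.000e-03] [-0.39  0.01  0.06]
[0.6295463  0.08270803 0.0665    ]
0.1402784219149262 47.06884919376643
0.138673104571041 48.46759552380171
```

View pics/sc14.png

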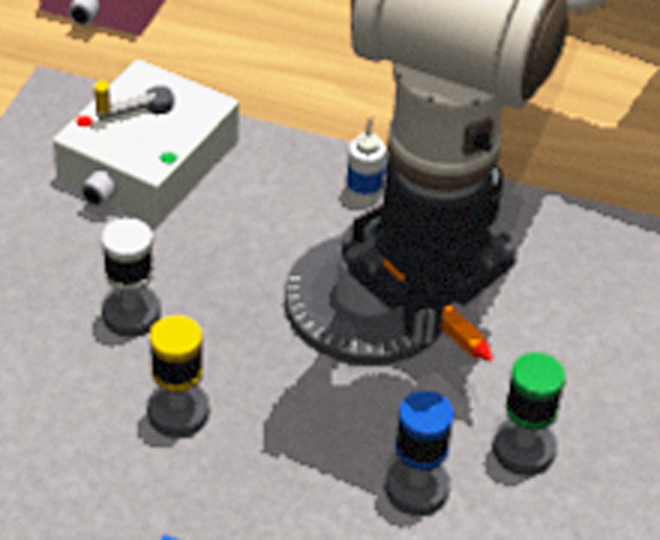

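View pics/wrist14.png

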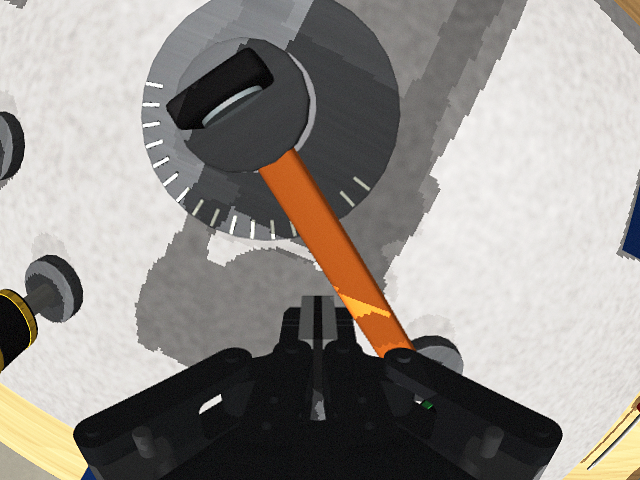

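```bash
python3 tipang.py 489 356
```

```text
[0.61429677 0.09341844 0.0665    ]
0.1389651555075859 54.7026777730075
0.1378291269667361 56.188475931086565
```

>>> move_arm --pt "0 -0.05 0 0 0 0" --pt "0 -0.05 0 0 0 0" --pt "0 0 -0.3 0 0 0" --pt "0 0 -0.35 0 0 0" --pt "0 0 -0.35 0 0 0" --pt "0.2 -0.35 0 0 0 0" --pt "0.2 -0.35 0 0 0 0" --pt "0.2 -0.35 0 0 0 0" --pt "0.1 -0.35 0 0 0 0"

```text
clock: 15.85
eef_pos: [0.5977, -0.2153, 0.1903]
tcp_rot: [-0.659, 3.071, -0.003]
contact_force: [0.3, 0.4, 0.1]
finger_gap: -0.0001
```

```bash
python3 snap.py 15 230 180 220 180; python3 - <<'E'
from rig import robot
import cv2
im=robot.read_camera("top")[:,:,::-1]; cv2.imwrite("pics/top15.png",im)
cv2.imwrite("pics/t15.png",cv2.resize(im[150:300,200:400],None,fx=4,fy=4,interpolation=cv2.INTER_CUBIC))
E
```

```text
15.85 [ 0.5977 -0.2153  0.1903] [-6.590e-01  3.071e+00 -3.000e-03] [0.35 0.42 0.1 ]
```

View pics/sc15.png

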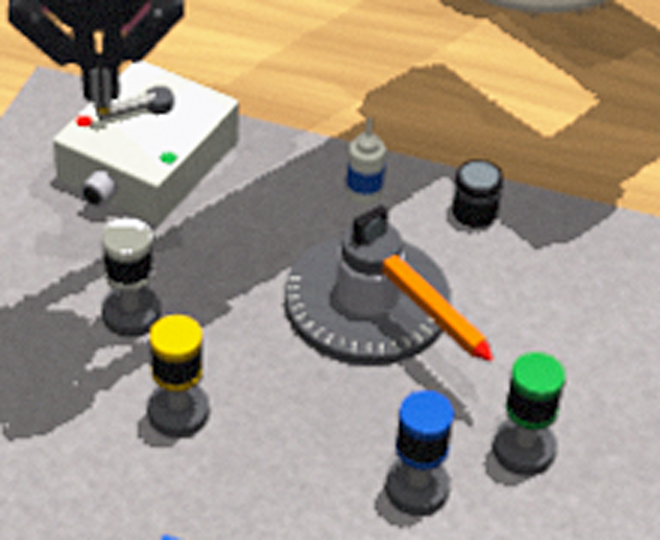

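View pics/t15.png

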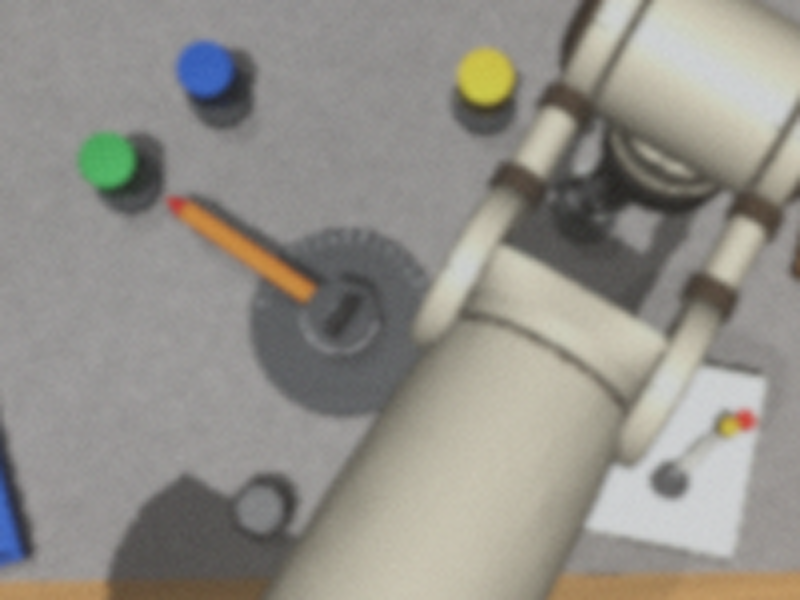

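```bash
python3 - <<'E'
from h import *
from rig import robot
c=robot.calibration("top")
f=lambda X,Y,z:at(c,*crop(X,Y,4,200,150),z)
a=f(310,292,.0742);t=f(171,203,.0665);b=f(185,212,.074);g=f(107,160,.094); F=f(345,322,.014)
an=lambda d:np.degrees(np.arctan2(d[1],d[0]))
print('tip from foot',np.linalg.norm((t-F)[:2]),an(t-F),'bar',an(b-a),'green',an(g-F),an(g-(.534,-.02,0)), an(t-(.534,-.02,0)))
u=(b-a)[:2]/np.linalg.norm((b-a)[:2]); d=(g-a)[:2]; print('line offset',u[0]*d[1]-u[1]*d[0])
u=(t-F)[:2]/np.linalg.norm((t-F)[:2]); d=(g-F)[:2]; print('line offset',u[0]*d[1]-u[1]*d[0])
E
python3 go.py
```

```text
tip from foot 0.14092239860250902 55.770209737150836 bar 56.67979801547803 green 56.02191719437478 56.356629482652366 56.21498445568934
line offset -0.0002784681502487202
line offset 0.000824041281248411
16.0 [ 0.598  -0.2159  0.1898] [-0.19  0.13  0.02] tool axes [[-0.913, -0.407, 0.001], [-0.407, 0.913, -0.002], [-0.0, -0.002, -1.0]]
level turn [-0.004  0.001  0.   ]
```

Step 1 looks done: the bar's line misses the green cap's centre by about 1 mm in the top view, with tip (171,203) and cap (107,160) in the crop. Next is the lever. The white box with the yellow knob on the mat is the one I want; the pink (415,343) and turquoise (507,300) ones stay alone. I'll turn the tool so its jaw axis faces the push direction.

>>> move_arm --pt "0 0 0 0 0 0.3" --pt "0 0 0 0 0 0.3" --pt "0 0 0 0 0 0.3" --pt "0 0 0 0 0 0.3" --pt "0 0 0 0 0 0"

```text
clock: 16.62
eef_pos: [0.5976, -0.2104, 0.1886]
tcp_rot: [-0.304, -3.125, -0.004]
contact_force: [0.6, -0.3, -0.7]
finger_gap: -0.0001
```

```bash
python3 go.py "(.445,-.33,.17)" "(.445,-.33,.052)"; python3 -c "
from rig import robot;print(robot.observe()['joint_positions'])"
```

```text
16.625 [ 0.5976 -0.2104  0.1886] [ 0.6  -0.29 -0.73] tool axes [[-0.981, 0.193, -0.001], [0.193, 0.981, 0.003], [0.002, 0.002, -1.0]]
(.445,-.33,.17) [ 0.845 -0.979  0.124]
(.445,-.33,.052) [-0.001 -0.002  0.787]
level turn [ 0.004 -0.004  0.   ]
[-5.29728881e-01  3.24188122e-01  1.44180603e+00  1.54925719e-03
  1.37798730e+00 -1.90689986e+00]
```

>>> move_arm --pt "0.2 -0.25 0 0 0 0" --pt "0.2 -0.25 0 0 0 0" --pt "0.2 -0.25 0.04 0 0 0" --pt "0.2 -0.2 0.04 0 0 0" --pt "0 0 0 0 0 0"

```text
clock: 17.25
eef_pos: [0.4505, -0.3272, 0.176]
tcp_rot: [-0.269, -3.129, -0.005]
contact_force: [0.3, 0.7, -0.5]
finger_gap: 0.0001
```

```bash
python3 go.py "(.445,-.33,.17)" "(.445,-.33,.052)"; python3 snap.py 16 180 140 220 180
```

```text
17.25 [ 0.4505 -0.3272  0.176 ] [ 0.32  0.65 -0.46] tool axes [[-0.985, 0.171, -0.001], [0.171, 0.985, 0.003], [0.001, 0.003, -1.0]]
(.445,-.33,.17) [ 0.033 -0.025  0.04 ]
(.445,-.33,.052) [-0.001 -0.003  0.787]
level turn [ 0.006 -0.002 -0.   ]
17.25 [ 0.4505 -0.3272  0.176 ] [-0.269 -3.129 -0.005] [ 0.32  0.65 -0.46]
```

View pics/sc16.png

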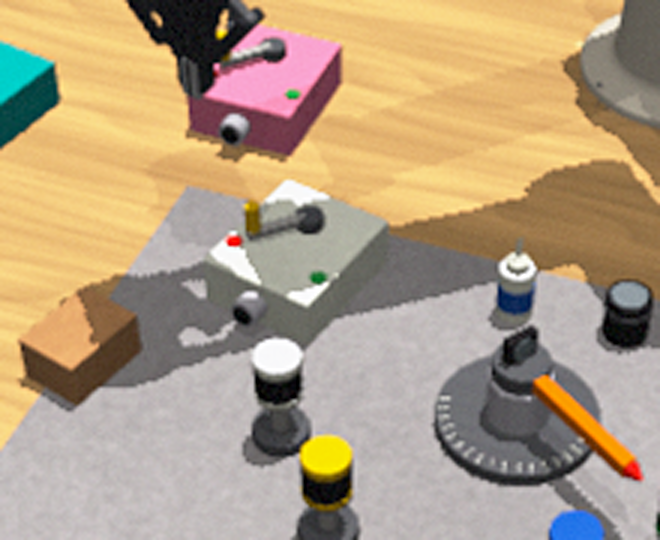

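View pics/wrist16.png

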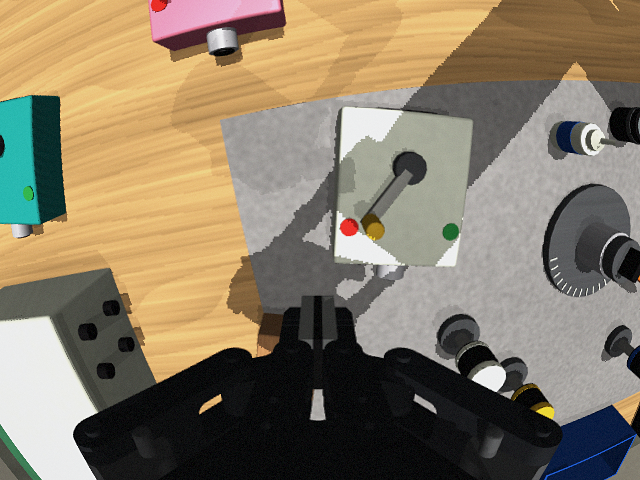

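>>> move_arm --pt "0.02 -0.02 0.22 0 0 0" --pt "0 -0.01 0.22 0 0 0" --pt "0 -0.01 0.22 0 0 0" --pt "0 0 0.14 0 0 0" --pt "0 0 0 0 0 0"

```text
clock: 17.98
eef_pos: [0.4561, -0.3275, 0.0558]
tcp_rot: [0.241, 3.126, 0.002]
contact_force: [0.5, -0.9, 0.5]
finger_gap: 0.0
```

```bash
python3 go.py "(.4546,-.306,.052)" "(.470,-.277,.052)" "(.4635,-.237,.052)"; python3 snap.py 17 180 140 220 180
```

```text
17.975 [ 0.4561 -0.3275  0.0558] [ 0.54 -0.92  0.46] tool axes [[-0.988, 0.154, 0.006], [0.154, 0.988, 0.001], [-0.006, 0.001, -1.0]]
(.4546,-.306,.052) [0.032 0.14  0.025]
(.470,-.277,.052) [-0.072  0.207  0.001]
(.4635,-.237,.052) [ 0.084  0.257 -0.   ]
level turn [ 0.003  0.012 -0.   ]
17.975 [ 0.4561 -0.3275  0.0558] [2.410e-01 3.126e+00 2.000e-03] [ 0.54 -0.92  0.46]
```

View pics/sc17.png

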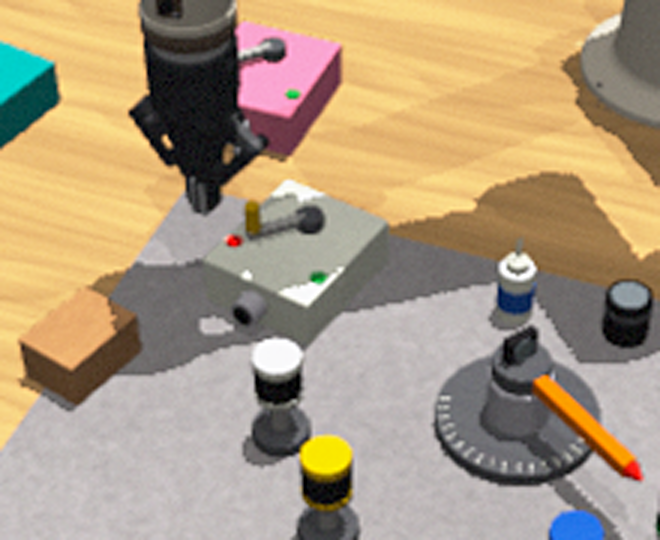

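View pics/wrist17.png

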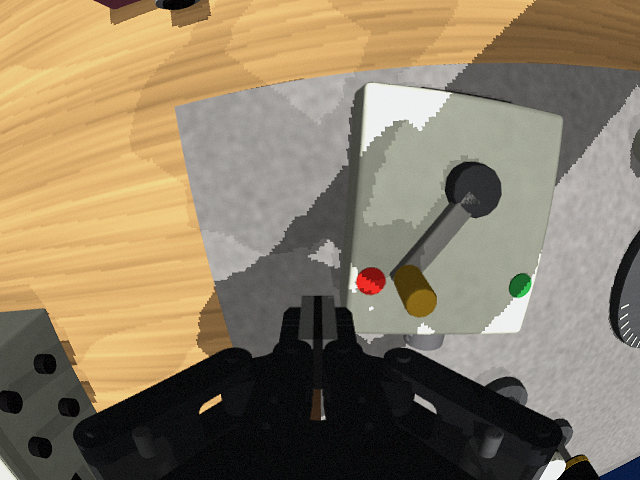

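>>> move_arm --pt "0.01 0.07 0.02 0 0 0" --pt "0.01 0.07 0.01 0 0 0" --pt "-0.03 0.05 0.01 0 0 0" --pt "-0.03 0.05 0.01 0 0 0"

```text
clock: 18.58
eef_pos: [0.4716, -0.2939, 0.0539]
tcp_rot: [0.24, 3.118, -0.011]
contact_force: [0.9, -0.1, 0.5]
finger_gap: 0.0001
```

```bash
python3 go.py "(.470,-.277,.052)" "(.4635,-.237,.052)"; python3 snap.py 18 180 140 220 180
```

```text
18.575 [ 0.4716 -0.2939  0.0539] [ 0.9  -0.08  0.47] tool axes [[-0.988, 0.153, 0.014], [0.153, 0.988, -0.008], [-0.015, -0.006, -1.0]]
(.470,-.277,.052) [0.028 0.11  0.012]
(.4635,-.237,.052) [ 0.084  0.257 -0.003]
level turn [-0.012  0.03   0.   ]
18.575 [ 0.4716 -0.2939  0.0539] [ 0.24   3.118 -0.011] [ 0.9  -0.08  0.47]
```

View pics/sc18.png

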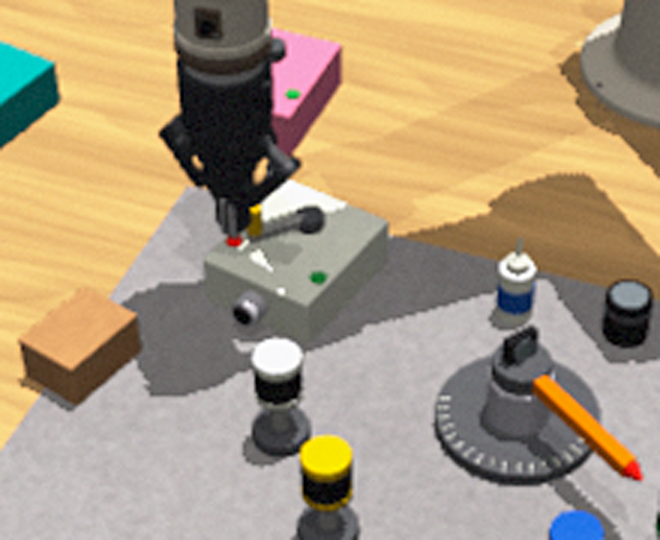

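View pics/wrist18.png

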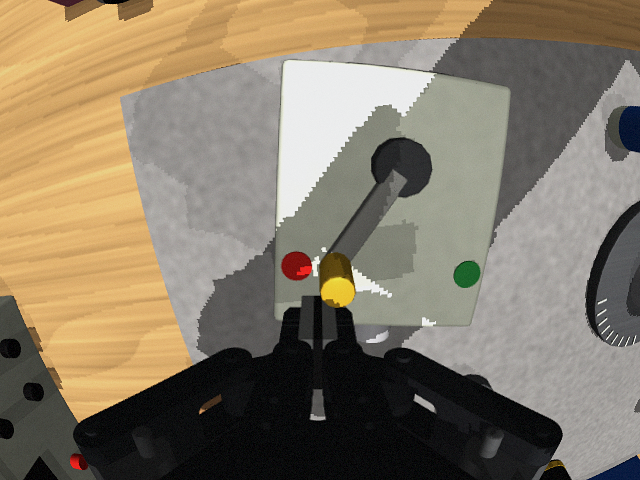

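I went too far in x, so the finger is beside the knob rather than behind it. I'll back off, shift toward -x, and push again.

>>> move_arm --pt "0 -0.09 0 -0.01 0.02 0" --pt "0 -0.07 0 0 0 0" --pt "0.07 0 0 0 0.01 0" --pt "0.05 0 0 0 0 0" --pt "0 0 0 0 0 0"

```text
clock: 19.3
eef_pos: [0.4478, -0.3169, 0.0532]
tcp_rot: [-0.242, -3.13, -0.001]
contact_force: [0.1, -0.0, 0.8]
finger_gap: 0.0
```

```bash
python3 go.py "(.455,-.306,.052)" "(.470,-.277,.052)" "(.4635,-.237,.052)"; python3 snap.py 19 180 140 220 180
```

```text
19.3 [ 0.4478 -0.3169  0.0532] [ 0.08 -0.01  0.75] tool axes [[-0.988, 0.154, -0.002], [0.154, 0.988, 0.001], [0.003, 0.0, -1.0]]
(.455,-.306,.052) [-0.037  0.079  0.008]
(.470,-.277,.052) [-0.069  0.206 -0.   ]
(.4635,-.237,.052) [0.084 0.257 0.   ]
level turn [ 0.001 -0.005  0.   ]
19.3 [ 0.4478 -0.3169  0.0532] [-2.42e-01 -3.13e+00 -1.00e-03] [ 0.08 -0.01  0.75]
```

View pics/wrist19.png

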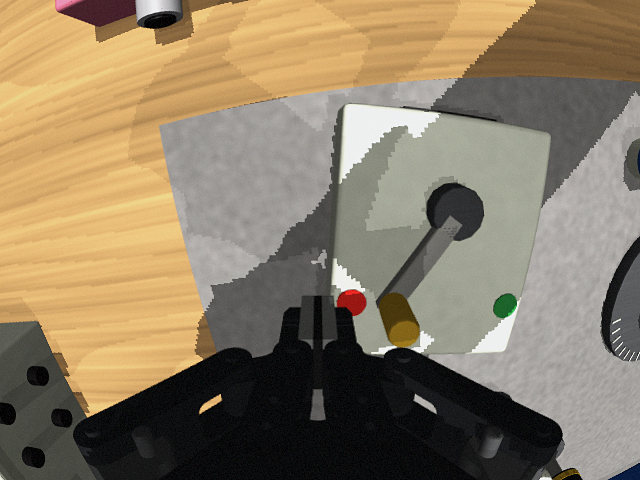

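>>> move_arm --pt "-0.015 0.05 0.01 0 0 0" --pt "-0.015 0.05 0.01 0 0 0" --pt "-0.015 0.05 0.01 0 0 0" --pt "0 0 0 0 0 0"

```text
clock: 19.9
eef_pos: [0.4606, -0.2948, 0.0495]
tcp_rot: [0.24, 3.132, -0.003]
contact_force: [0.1, 0.4, 0.1]
finger_gap: 0.0002
```

```bash
python3 go.py "(.470,-.277,.052)" "(.4635,-.237,.052)"; python3 snap.py 20 180 140 220 180
```

```text
19.9 [ 0.4606 -0.2948  0.0495] [0.07 0.45 0.13] tool axes [[-0.988, 0.152, 0.0], [0.152, 0.988, -0.002], [-0.001, -0.002, -1.0]]
(.470,-.277,.052) [-0.044  0.126 -0.017]
(.4635,-.237,.052) [ 0.083  0.257 -0.001]
level turn [-0.004  0.001  0.   ]
19.9 [ 0.4606 -0.2948  0.0495] [ 2.400e-01  3.132e+00 -3.000e-03] [0.07 0.45 0.13]
```

View pics/wrist20.png

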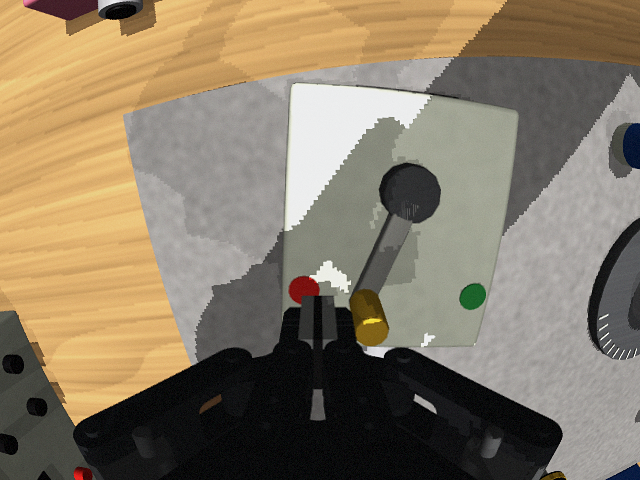

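View pics/sc20.png

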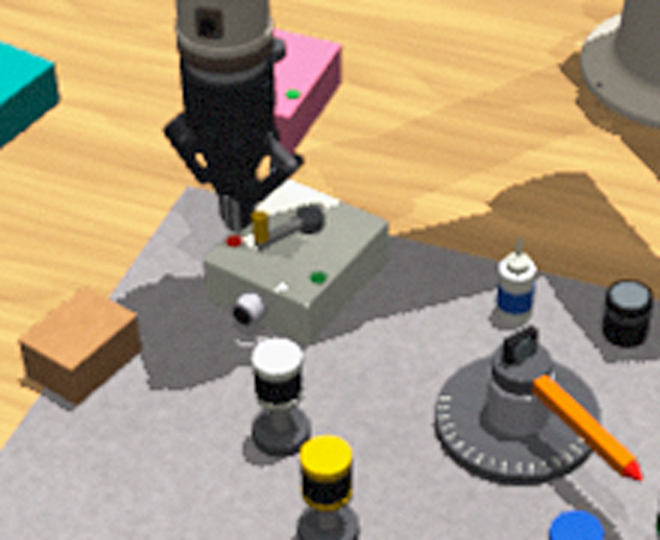

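The lever is now turning with the finger, and I'll follow its arc.

>>> move_arm --pt "-0.015 0.045 0 0 0 0" --pt "-0.01 0.045 0 0 0 0" --pt "0 0.05 0.005 0 0 0" --pt "0 0 0 0 0 0"

```text
clock: 20.5
eef_pos: [0.4678, -0.2739, 0.0487]
tcp_rot: [0.241, 3.132, -0.004]
contact_force: [0.4, -1.0, -0.5]
finger_gap: -0.0002
```

```bash
python3 go.py "(.4635,-.237,.052)"; python3 snap.py 21 180 140 220 180
```

```text
20.5 [ 0.4678 -0.2739  0.0487] [ 0.38 -0.98 -0.5 ] tool axes [[-0.988, 0.153, 0.0], [0.153, 0.988, -0.002], [-0.001, -0.002, -1.0]]
(.4635,-.237,.052) [ 0.066  0.239 -0.023]
level turn [-0.004  0.002  0.   ]
20.5 [ 0.4678 -0.2739  0.0487] [ 0.241  3.132 -0.004] [ 0.38 -0.98 -0.5 ]
```

View pics/wrist21.png

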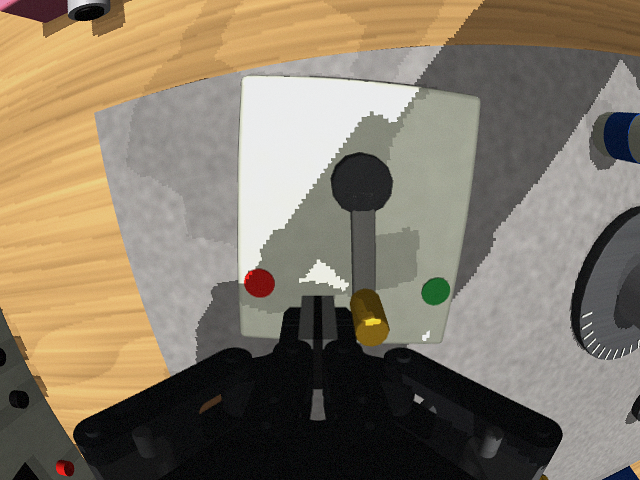

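>>> move_arm --pt "0.01 0.05 0 0 0 0" --pt "0.012 0.05 0 0 0 0" --pt "0.015 0.05 0 0 0 0" --pt "0.015 0.04 0 0 0 0" --pt "0 0 0 0 0 0"

```text
clock: 21.22
eef_pos: [0.4637, -0.2442, 0.0488]
tcp_rot: [0.241, 3.132, -0.008]
contact_force: [-0.6, -3.8, -0.8]
finger_gap: -0.0001
```

```bash
python3 go.py "(.4635,-.232,.052)"; python3 snap.py 22 180 140 220 180
```

```text
21.225 [ 0.4637 -0.2442  0.0488] [-0.59 -3.78 -0.84] tool axes [[-0.988, 0.153, -0.0], [0.153, 0.988, -0.005], [-0.001, -0.005, -1.0]]
(.4635,-.232,.052) [ 0.013  0.08  -0.021]
level turn [-0.01   0.001 -0.   ]
21.225 [ 0.4637 -0.2442  0.0488] [ 0.241  3.132 -0.008] [-0.59 -3.78 -0.84]
```

View pics/wrist22.png

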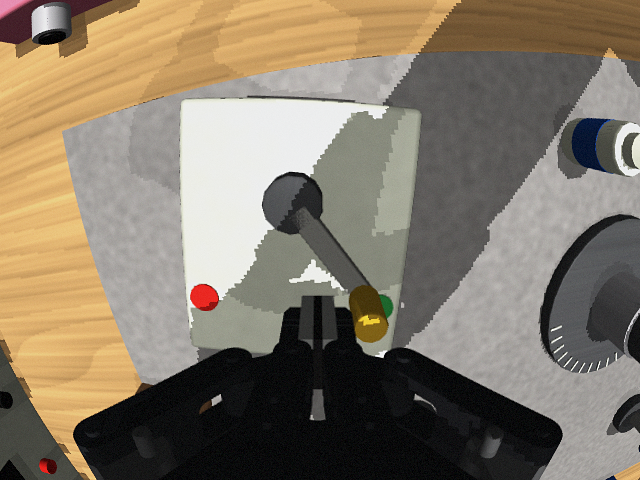

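View pics/sc22.png

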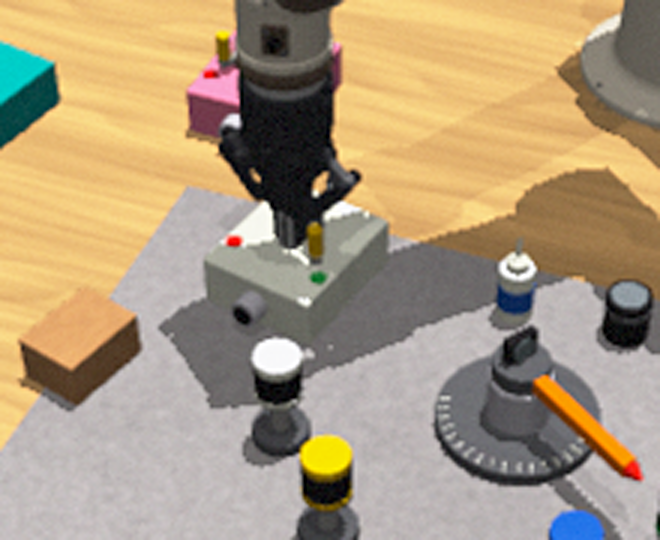

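>>> move_arm --pt "0.01 0.03 0 0 0 0" --pt "0.01 0.03 0 0 0 0"

```text
clock: 21.58
eef_pos: [0.4635, -0.2437, 0.0496]
tcp_rot: [0.24, 3.126, -0.034]
contact_force: [2.2, -21.8, -13.2]
finger_gap: -0.0001
```

```bash
python3 go.py "(.4635,-.232,.052)"; python3 snap.py 23 180 140 220 180
```

```text
21.575 [ 0.4635 -0.2437  0.0496] [  2.21 -21.8  -13.23] tool axes [[-0.988, 0.153, 0.005], [0.152, 0.988, -0.022], [-0.008, -0.021, -1.0]]
(.4635,-.232,.052) [ 0.012  0.077 -0.018]
level turn [-0.043  0.017  0.   ]
21.575 [ 0.4635 -0.2437  0.0496] [ 0.24   3.126 -0.034] [  2.21 -21.8  -13.23]
```

View pics/wrist23.png

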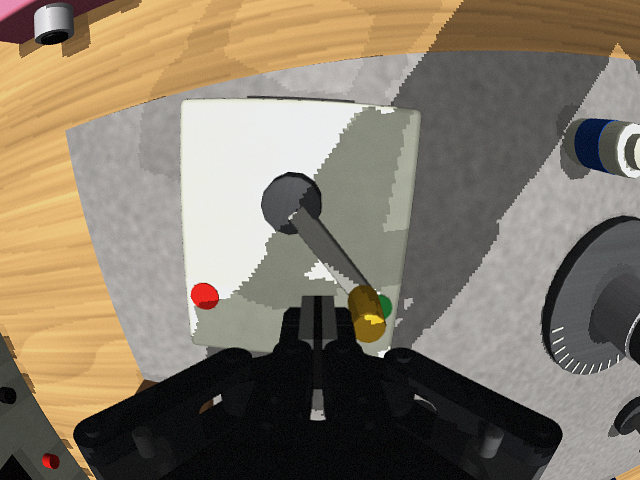

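22 N of resistance with no motion means the lever is on its stop. I'll back off, lift clear and check.

>>> move_arm --pt "0 -0.06 0 -0.02 0.01 0" --pt "0 -0.1 0 -0.02 0 0" --pt "0 -0.1 0 0 0 0" --pt "0 0 -0.3 0 0 0" --pt "0 0 -0.35 0 0 0" --pt "0 0 -0.35 0 0 0" --pt "0 -0.3 -0.1 0 0 0" --pt "0 -0.35 0 0 0 0" --pt "0 -0.35 0 0 0 0" --pt "0 0 0 0 0 0"

```text
clock: 22.92
eef_pos: [0.4308, -0.4382, 0.2178]
tcp_rot: [0.243, 3.131, 0.012]
contact_force: [0.2, 1.2, 0.2]
finger_gap: 0.0
```

```bash
python3 snap.py 24 180 140 220 180; python3 - <<'E'
from rig import robot
import cv2
im=robot.read_camera("top")[:,:,::-1]; cv2.imwrite("pics/top24.png",im)
cv2.imwrite("pics/t24.png",cv2.resize(im[150:300,200:400],None,fx=4,fy=4,interpolation=cv2.INTER_CUBIC))
E
```

```text
22.925 [ 0.4308 -0.4382  0.2178] [0.243 3.131 0.012] [0.24 1.19 0.2 ]
```

View pics/t24.png

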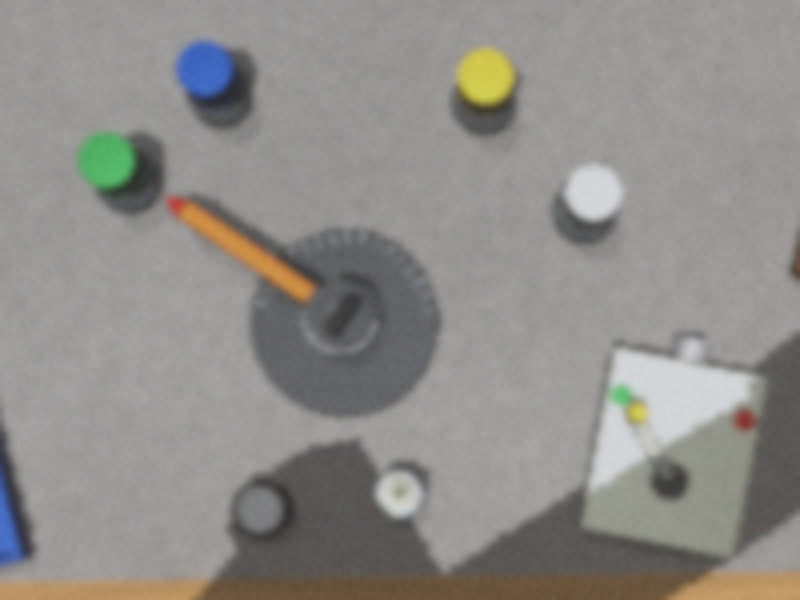

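View pics/scene24.png

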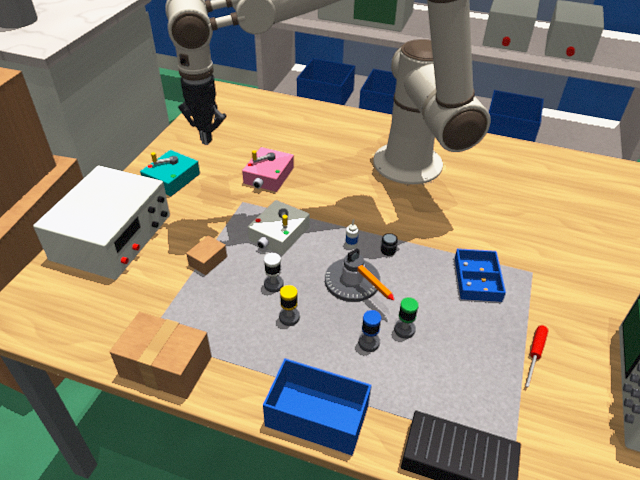

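```bash
python3 - <<'E'
from h import *
from rig import robot
c=robot.calibration("top")
f=lambda X,Y,z:at(c,*crop(X,Y,4,200,150),z)[:2]
p=f(670,480,.07); an=lambda q:np.arctan2(*(q-p)[::-1])
k0=f(729,426,.092);k1=f(637,412,.092);print(an(k0),an(k1),an(k1)-an(k0),np.linalg.norm(k1-p))
s=robot.observe();print(s['dq'].round(3))
E
```

```text
-0.8174824983316545 0.47890787576982025 1.2963903741014748 0.05196070099976553
[ 0.02  -0.016  0.013 -0.002 -0.004 -0.   ]
```

The knob sits at the green dot's bearing, but the top-view swing is only about 1.30 rad. I'll cross-check from the scene camera before handing in.

```bash
python3 - <<'E'
import cv2
for k in (0,24):
    im=cv2.imread(f"pics/scene{k}.png"); cv2.imwrite(f"pics/lev{k}.png",cv2.resize(im[195:255,240:320],None,fx=8,fy=8,interpolation=cv2.INTER_CUBIC))
E
```

```text
(no output)
```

View pics/lev0.png

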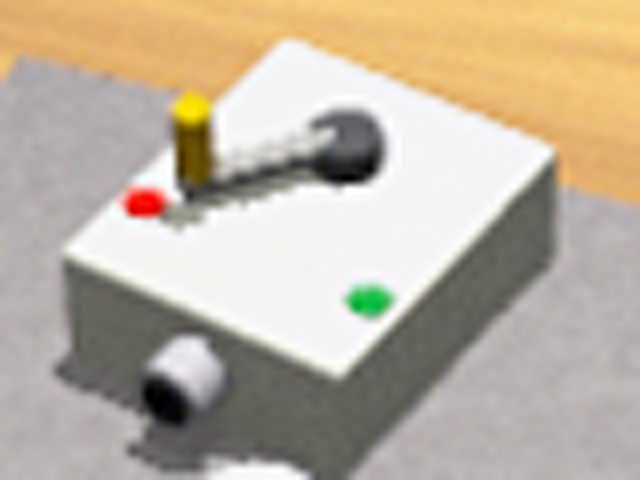

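View pics/lev24.png

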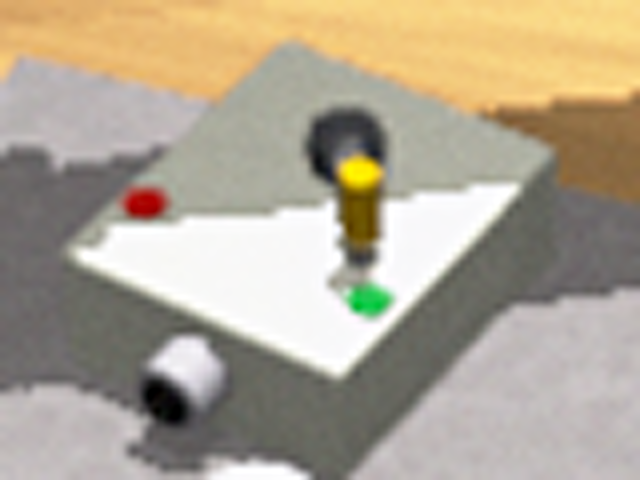

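```bash
python3 - <<'E'
from h import *
from rig import robot
s=robot.calibration("scene"); g=lambda X,Y,z:at(s,*crop(X,Y,8,240,195),z)[:2]
a=g(192,107,.092);b=g(361,170,.092);gd=g(370,300,.05);rd=g(145,203,.05)
ch=np.linalg.norm(b-a);print(a,b,ch,2*np.arcsin(ch/.104))
# pivot from dots (1.4 apart, symmetric) 
m=(gd+rd)/2;e=gd-rd;L=np.linalg.norm(e);n=np.array([-e[1],e[0]])/L
p=m+n*(L/2/np.tan(.7));an=lambda q:np.arctan2(*(q-p)[::-1])
print(p,'red',an(rd),'knob0',an(a),np.linalg.norm(a-p),'knob1',an(b),np.linalg.norm(b-p),'green',an(gd))
E
```

```text
[ 0.4541915  -0.28769645] [ 0.46394949 -0.22574357] 0.06271664038011883 1.294624677731687
[ 0.41708899 -0.25087059] red -0.9065838115177759 knob0 -0.7816558682952063 0.05227562160209694 knob1 0.4921934146009944 0.05317211538335887 green 0.49341618848222435
```

```bash
python3 -c "
from rig import robot
print(robot.observe()['clock']); print(robot.hand_in())"
```

```text
23.075
the job is handed in; nothing more can be done
None
```

I aimed the orange arm at the green-capped detector first. Then I pushed the yellow knob of the white light source's lever over to its open stop, lifted clear and handed the job in at about 23 s. No verdict was reported.

**What went wrong on the way**
- My first pushes on the selector arm only rubbed across the bar's top. The real fingertip sits about 14 mm above the reported TCP. I lowered the tool by that much and pushed again.
- On the lever I once came in beside the knob instead of behind it, so I backed off and pushed again.

**Last checks**
- **Aim:** in the top view the arm's line passed about 1 mm from the centre of the green cap (limit 16 mm). It looked the same in the last top view, after the lever push.
- **Lever stop:** the knob resisted with 22 N and no longer moved. Its bearing matched the green dot within about 0.02 rad in both cameras.
- **Lever swing (does not fully agree):** the knob swung only 1.29 to 1.33 rad from its start in the images, less than 1.4. It started about 0.12 rad past the red dot's bearing, which accounts for most of the difference. Even counted from zero it is above 1.25 rad, but not by much.
- **Other things:** all detectors and loose things in view looked unmoved. I measured none of them again except by eye.

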